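Unpack a nailed delivery crate

ROBOT

A 7-joint arm with a two-finger parallel gripper is mounted at the origin on the work surface. World frame = base frame: x ahead of the robot, y to its left, z up, the work surface at z = 0. Lengths are in m, angles in rad, forces in N, time in s.
With the tool pointing down it reaches from about 0.4 to 0.85 m from the base axis. Payload 10.4 kg.
Tool frame: the origin (TCP) lies midway between the tips of the shut fingers; the grasp point (between the pads) lies 19 mm behind it; z points along the fingers, y is the line along which they close (so a half turn about z gives the same grasp; the last joint's range is limited). The gripper opens to 87 mm and grips with 3 to 60 N. Pads are 19 mm wide; open, the fingers measure 117 mm over their backs; the gripper's body (75 mm by 190 mm) begins 51 mm behind the grasp point.
Start: joints at [-1.365, 0.332, -0.065, 1.46, 0.022, 1.35, -0.088], TCP at [0.142, 0.609, 0.223] pointing down, gripper open.
Joint ranges: [-2.6, 2.6], [-0.5, 2.12], [-1.47, 1.34], [0.16, 2.42], [-1.27, 4.41], [0.06, 2.06], [-2.6, 2.6]. Speed limits (rad/s): [2.22, 2.22, 2.79, 2.79, 3.14, 3.14, 3.14].

INTERFACE

Orientations are given as a unit quaternion [x, y, z, w].
In Python, from bench import r gives the robot as it stands.
- The arm moves only by the tool carry_out, never from a script. Its argument "steps" is a list that holds one entry, the list of rows, each a list of 6 numbers: the shift along the tool's x, y, z in cm, then the turn, a rotation vector about the tool's x, y, z in rad. In form: [[[dx, dy, dz, wx, wy, wz], ...]]. A call has 1 to 20 rows; each row is the pose to reach, as a shift and turn from the pose commanded when the call began, along the tool's axes at that moment; what a row does not reach only later rows make up. A row lasts 1/12 s, in which the tool goes at most 41.7 mm and 7.16 degrees, less where a joint would pass 70% of its speed; a pose out of reach is approached as far as the arm can. A call with a gripper value outside its range is refused whole. "hand" is the closure, from -1 (fully open) to 1 (shut), set as the call begins (left out, the last holds). The fingers move at their own pace and stop on an object; "squeeze" is the grip in N (left out, the last holds). Time passes only in rows, so rows that repeat a pose let the fingers close. It gives the time, the measured TCP pose, the force, the opening and the grip force at its end, in the units of the state.
- r.read_state(): the state, without advancing time (a new reading comes with each control period).
- r.camera(name): name is "side" or "top" or "wrist"; returns the picture (420x560x3 uint8, red, green, blue); there is no depth.
- r.camera_params(name): a dict with "fx", "fy", "cx", "cy" (pixels), "D" ([k1, k2, p1, p2, k3] as OpenCV has them; the pictures are not rectified), "view" (4x4, takes a point from world to camera coordinates). Camera axes: x right, y up, looking along -z (the intrinsics and any distortion apply to the point x, -y, -z); pixel columns grow to the right and rows downward; lengths in m; the calibration is good to about 2 mm. A picture is of the moment at which its call begins: read the wrist's pose just before it. camera_params takes no time and is no camera call; for the wrist camera it gives the pose at the moment of the call.
- r.close_job(): hands the job in; it is judged then, once.
The state is a dict: "time": time; "joint_positions": joint angles; "joint_vel": joint speeds; "joint_torque": joint torques, N m; "ee_pos": TCP position; "eef_rot": TCP orientation; "ft_force": force on the tool from outside, world axes, zero at the start; "torque": the same for the moment, N m; "width": finger opening in m; "grip_force": force on a finger pad.
Only numpy, scipy, OpenCV 4.12 (cv2) and the standard library are available. Lean on these libraries where they do the work, as an engineer would, in place of code of your own. Each camera call takes 0.05 s, during which the arm holds its last target. There are 200 camera calls.

TASK

Unpack the small delivery crate: with the pry bar on the crate's notched edge, lever up the front of the nailed lid until its nails let go, then lift the lid off and lay it flat on the clear bench. Stand every bottle from the crate upright on the plywood shelf, without dropping or tipping any, and leave the pry bar lying on the tool mat. Leave the other things on the bench and the shelf where they are.

Things in the scene. Friction and masses are not known exactly. Their poses are not given: they have to be found in the camera images.
- crate: small open-topped wooden delivery crate, too heavy to shift, 180 x 180 mm outside, 104 mm high, walls 12 mm and floor 10 mm thick. Origin at the centre of its underside, z up. Its front is the -x side, with the pry notch. Inside, a 35 mm high cross of cardboard, 4 mm thick, standing on the floor parts it into four cells centred at x, y = +-36 mm
- pry_notch (a point): middle of the floor of the pry notch, on the outer face of the crate's front wall: a cut-out 60 mm wide (along the crate's y) and 12 mm deep in the wall's top edge, so that a bar's blade passes under the lid; its floor is 92 mm above the bench, the lid's underside 104 mm. The outer edge of the floor is the fulcrum
- lid: the crate's lid: board 180 x 180 x 10 mm lying on the walls, 0.32 kg. Origin at the centre of the board's underside, x and y as the crate's, z up. A nail 8 mm long stands below it at either side (x = -25 mm, y = +-84 mm), driven into the side wall; an 8 mm locating strip below its rear hangs inside the rear wall. Off the crate it lies level on these, its origin 8 mm above the bench
- lid_front (a point): middle of the lid's lower front (-x) edge, 12 mm above pry_notch while nailed. Only the two nails hold the lid: it takes 25 to 50 N to start them. Levered at the notch it swings up about its rear edge; with the front edge up 8 mm or more the nails have let go and the lid is loose; let down, its front stays 6 to 13 mm up on the nail points
- lid_batten (a point): middle of the batten to take the lid by, across the top of the lid along its y: 24 mm wide (x), 160 mm long, 20 mm high; the point is at half its height, 20 mm above the lid's origin
- pry_bar: straight steel pry bar, 240 mm long, 0.40 kg, lying on the mat. Origin at the middle of its length on its underside, x along the bar towards the blade, z up. From x = -120 to +70 mm a shaft 16 mm wide and 16 mm high (black sleeve over the rear 85 mm); from x = +70 to +120 mm a flat blade 26 mm wide and 5 mm thick, its underside flush with the shaft's. It balances at about x = -11 mm
- bar_tip (a point): the end of the blade, in the middle of its width and thickness (2.5 mm above the underside)
- mat: black rubber tool mat fixed to the bench, 160 mm (x) by 340 mm (y), 4 mm thick; origin at the centre of its underside. The bar lies on its far (+x) half with its blade towards the mat's +y end, a screwdriver along its near edge
- shelf: low plywood bench-top shelf, fixed, 120 mm deep (x) and 360 mm long (y), its flat top 90 mm above the bench; a strip along its rear (+x) edge stands 25 mm above the top. Origin at the centre of its underside, -x its front. One flux tin already stands near its +y end, the rest of the top is free
- flux_tin: round tin, 65 mm across and 60 mm tall, standing on the shelf near its +y end; stays there. Origin at the centre of its foot
- bottle1: white plastic bottle, 52 mm across, 80 mm tall in all, with a black screw cap (30 mm across, from 58 to 80 mm above its foot) by which it is best gripped; origin at the centre of its foot, z up along the bottle; 0.15 kg. It stands in one of the crate's four cells; two to four were delivered, an absent one reads None
- bottle2: white plastic bottle, 52 mm across, 80 mm tall in all, with a black screw cap (30 mm across, from 58 to 80 mm above its foot) by which it is best gripped; origin at the centre of its foot, z up along the bottle; 0.15 kg. It stands in one of the crate's four cells; two to four were delivered, an absent one reads None
- bottle3: white plastic bottle, 52 mm across, 80 mm tall in all, with a black screw cap (30 mm across, from 58 to 80 mm above its foot) by which it is best gripped; origin at the centre of its foot, z up along the bottle; 0.15 kg. It stands in one of the crate's four cells; two to four were delivered, an absent one reads None
- bottle4: white plastic bottle, 52 mm across, 80 mm tall in all, with a black screw cap (30 mm across, from 58 to 80 mm above its foot) by which it is best gripped; origin at the centre of its foot, z up along the bottle; 0.15 kg. It stands in one of the crate's four cells; two to four were delivered, an absent one reads None
- copper_tee: bystander: loose copper tee, 56 mm long, on the far bench. The bench between the mat, the crate, the shelf, the tee and the wrench is clear: there is room there for the lid
- copper_elbow: bystander: loose copper elbow, 43 mm, near the robot's side of the crate
- wrench: bystander: wrench lying on the far bench
- tape_measure: bystander: tape measure, 65 mm, 34 mm high, on the robot's side of the mat
- screwdriver: bystander: screwdriver lying along the near edge of the mat
Things that resemble listed ones, but are neither listed nor needed, are in the scene too. Leave any pink or purple look-alike of the pry_bar alone.

How it is judged:
By the outcome, as a careful person would: the job done as asked, in the order asked, and still so for the second after the job is handed in, with the robot touching nothing.
Of bottle1, bottle2, bottle3, bottle4 only 2 to 4 are there at a start; the rules pass over those that are not, and their reading is None.
At some moment in a run one of pry_bar may be knocked a few centimetres aside while the robot is not near it.
It also fails if it takes over 210 s, if anything falls off the work surface, if the arm or the gripper's body presses on something with over 40 N, if the wrist force passes 120 N, or if a joint passes its speed limit or range.

## Working session

There is one attempt and no reset: what is moved stays moved. The work goes in short steps, Python scripts to look and compute and a tool call to move; the robot and the scene stay as the last step left them, time stands still between calls to the robot, and variables do not carry over. Pictures are saved under pics/ and viewed, at most 14 in all, crops included, and the job is handed in when it is done.

Besides the shell and the picture viewer there is one more tool, called after ">>>" as a command line: name --argument value ..., lists and objects as JSON in quotes. carry_out: Moves the arm, as the interface text tells. Its arguments: {"type":"object","properties":{"steps":{"type":"array","items":{"type":"array","items":{"type":"array","items":{"type":"number"}}}},"hand":{"type":"number"},"squeeze":{"type":"number"}},"required":["steps"]}

```bash
ls; mkdir -p pics; python3 - <<'E'
from bench import r
import cv2
for n in("top","side"):
    cv2.imwrite(f"pics/{n}0.png",cv2.resize(r.camera(n)[:,:,::-1],(800,600),interpolation=cv2.INTER_CUBIC))
    print(r.camera_params(n))
print(r.read_state())
E
```

```text
pics
{'fx': 461.14503058252365, 'fy': 461.14503058252365, 'cx': 277.25330336670964, 'cy': 204.4878093690937, 'D': array([-0.0897905,  0.       ,  0.       ,  0.       ,  0.       ]), 'view': array([[-0.01597793, -0.99970885,  0.01808109, -0.00162055],
       [ 0.9867652 , -0.01284747,  0.16164585, -0.4833309 ],
       [-0.16136649,  0.02042455,  0.98668318, -1.19462921],
       [ 0.        ,  0.        ,  0.        ,  1.        ]])}
{'fx': 507.09945929678526, 'fy': 507.09945929678526, 'cx': 277.9800374495407, 'cy': 208.01933501065488, 'D': array([0.0156936, 0.       , 0.       , 0.       , 0.       ]), 'view': array([[-0.97814368, -0.20735042, -0.01551577,  0.47490059],
       [ 0.09518472, -0.51286149,  0.85317816, -0.12498866],
       [-0.18486429,  0.83305396,  0.52138881, -1.48749903],
       [ 0.        ,  0.        ,  0.        ,  1.        ]])}
{'time': 0.1, 'joint_positions': array([-1.36463374,  0.33277459, -0.06470717,  1.46086219,  0.02159111,
        1.34989483, -0.08850884]), 'joint_vel': array([ 0.00120278, -0.00017502, -0.00094922, -0.0036054 ,  0.00197898,
       -0.0013738 , -0.00260606]), 'joint_torque': array([ 1.40734206e-03, -6.24543285e+01,  2.42890161e-02, -3.90717030e+01,
       -6.14321977e-02,  3.64657142e-02,  3.95200766e-05]), 'ee_pos': array([0.14165042, 0.60838004, 0.22185248]), 'eef_rot': array([ 1.14124423e-01,  9.93466270e-01, -6.20101697e-04, -4.80612152e-05]), 'ft_force': array([ 0.76850796,  0.09851143, -0.03679405]), 'torque': array([-0.01079889,  0.00487203,  0.01830223]), 'grip_force': 0.0, 'width': 0.08705727479809344}
```

View pics/top0.png

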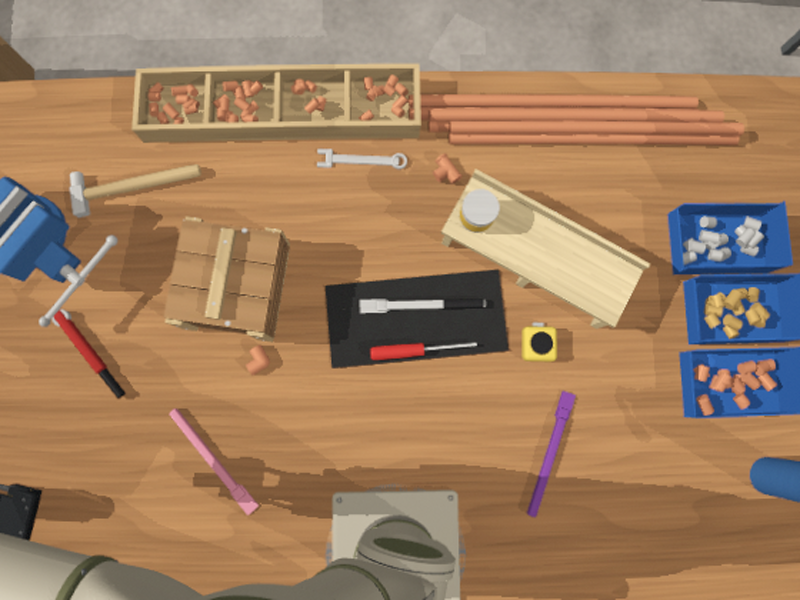

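View pics/side0.png

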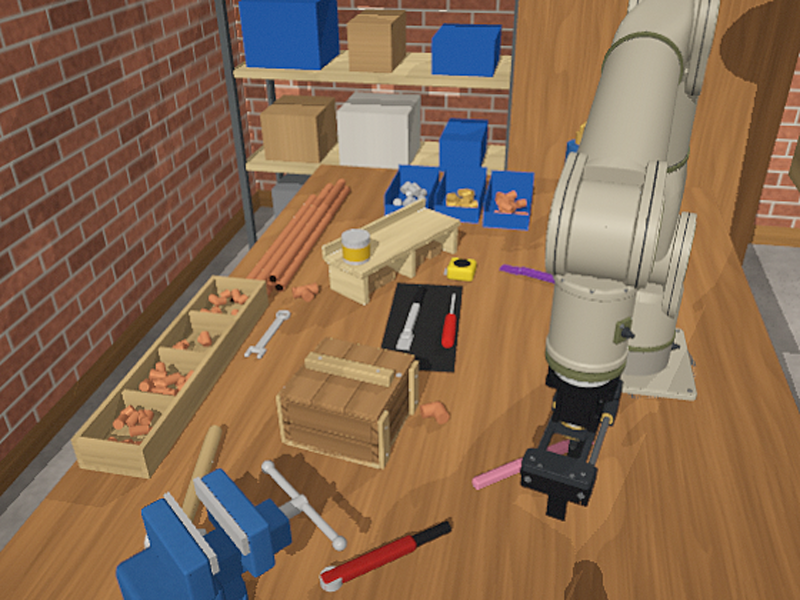

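The top view shows the crate at about (228,278), the lid batten running image-vertical, the bar on the mat at (425,305) with its blade to the left (+y), and the shelf at (545,248) with the tin at its left end. The side view agrees. I'll enlarge to get precise positions.

```bash
cat > h.py <<'E'
import numpy as np, cv2
from bench import r
from scipy.spatial.transform import Rotation as R
def cam(n):
    p=r.camera_params(n); K=np.array([[p['fx'],0,p['cx']],[0,p['fy'],p['cy']],[0,0,1]]); return K,p['D'],p['view']
def unproj(n,uv,z,c=None):
    K,D,V=c or cam(n); q=cv2.undistortPoints(np.array(uv,float).reshape(-1,1,2),K,D).reshape(-1,2)
    d=np.c_[q[:,0],-q[:,1],-np.ones(len(q))]@V[:3,:3]; o=-V[:3,:3].T@V[:3,3]
    z=np.broadcast_to(z,len(q)); return o+d*((z-o[2])/d[:,2])[:,None]
def proj(n,P,c=None):
    K,D,V=c or cam(n); X=np.array(P).reshape(-1,3)@V[:3,:3].T+V[:3,3]; X=X*[1,-1,-1]
    return cv2.projectPoints(X,np.zeros(3),np.zeros(3),K,D)[0].reshape(-1,2)
def crop(n,f,x0,y0,x1,y1,s):
    im=r.camera(n)[y0:y1,x0:x1,::-1]; cv2.imwrite(f,cv2.resize(im,None,fx=s,fy=s,interpolation=cv2.INTER_CUBIC))
def rel(T_pos,T_R):
    """row for carry_out from current measured pose"""
    s=r.read_state(); R0=R.from_quat(s['eef_rot'])
    return np.r_[R0.inv().apply(np.array(T_pos)-s['ee_pos'])*100,(R0.inv()*T_R).as_rotvec()]
E
python3 -c "
from h import *
crop('top','pics/a.png',105,140,365,270,3)
crop('top','pics/b.png',300,110,465,235,4.5)"
```

```text
(no output)
```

View pics/a.png

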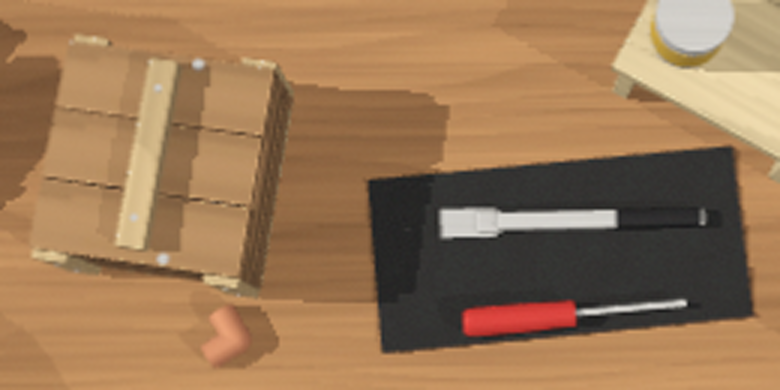

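View pics/b.png

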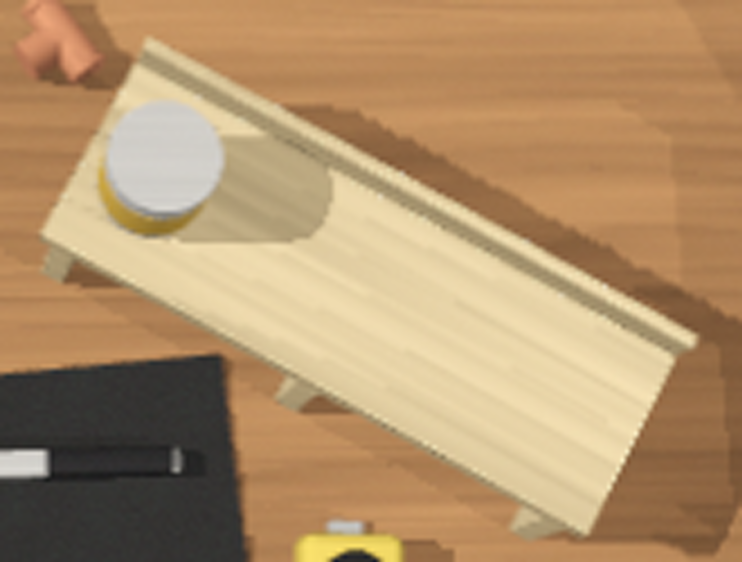

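```bash
python3 - <<'E'
from h import *
np.set_printoptions(precision=4,suppress=True)
A=lambda l:np.array(l)/3.+[105,140]-.33
B=lambda l:np.array(l)/4.5+[300,110]-.39
n=unproj('top',A([[198,64],[163,260]]),.114)
b=unproj('top',A([[163,60],[131,247]]),.134)
print('nails',n,np.linalg.norm(n[0]-n[1])); print('batten',b,b.mean(0),np.linalg.norm(b[0]-b[1]))
y=(n[1]-n[0])[:2]; y/=np.linalg.norm(y); x=np.array([y[1],-y[0]])  # crate y toward robot
c=n.mean(0)[:2]+.025*x; print('crate yaw',np.degrees(np.arctan2(x[1],x[0])),'c',c)
print('corners',unproj('top',A([[72,44],[277,66],[247,282],[36,254]]),.114)[:,:2])
m=unproj('top',A([[370,181],[733,148],[752,315],[384,352]]),.004); print('mat',m[:,:2],m.mean(0))
print('bar blade corners',unproj('top',A([[440,209],[441,237]]),.009)[:,:2],'shaft top ends',unproj('top',A([[497,212],[497,229],[719,211],[719,227]]),.020)[:,:2])
s=unproj('top',B([[42,235],[588,535]]),.09); print('shelf front',s[:,:2],np.linalg.norm(s[0]-s[1]))
s2=unproj('top',B([[148,38],[697,338]]),.115); print('rear top',s2[:,:2],np.linalg.norm(s2[0]-s2[1]))
print('tin top',unproj('top',B([[164,158]]),.15))
print('elbow,tee,wrench',unproj('top',np.array([[258,360],[447,168],[318,158],[407,160]])*.7,.01)[:,:2])
E
```

```text
nails [[0.5872 0.2634 0.114 ]
 [0.4196 0.289  0.114 ]] 0.16946092001082083
batten [[0.5858 0.2887 0.134 ]
 [0.4283 0.3109 0.134 ]] [0.507  0.2998 0.134 ] 0.15904133240744855
crate yaw 81.33151202929547 c [0.5072 0.3009]
corners [[0.6066 0.3727]
 [0.5844 0.1959]
 [0.4004 0.2185]
 [0.4259 0.3962]]
mat [[ 0.5033  0.1261]
 [ 0.5301 -0.2098]
 [ 0.375  -0.2209]
 [ 0.3467  0.1135]] [ 0.4388 -0.0478  0.004 ]
bar blade corners [[0.4757 0.0619]
 [0.4499 0.0611]] shaft top ends [[ 0.4706  0.01  ]
 [ 0.4551  0.0102]
 [ 0.4688 -0.1916]
 [ 0.4541 -0.1911]]
shelf front [[ 0.5867 -0.0921]
 [ 0.4069 -0.4022]] 0.3584019427466737
rear top [[ 0.6973 -0.1548]
 [ 0.5166 -0.4655]] 0.3594605769155345
tin top [[ 0.6146 -0.1557  0.15  ]]
elbow,tee,wrench [[ 0.3616  0.2536]
 [ 0.737  -0.1146]
 [ 0.7606  0.1418]
 [ 0.7544 -0.0353]]
```

```bash
cat >> h.py <<'E'
def down(yaw,pitch=0):
    """tool x along azimuth yaw (deg), tool z down; pitch>0: tool x raised, hand leaning back"""
    y=np.radians(yaw); x=np.array([np.cos(y),np.sin(y),0]); z=np.array([0,0,-1.]); 
    M=R.from_matrix(np.c_[x,np.cross(z,x),z]); return M*R.from_rotvec([0,np.radians(pitch),0])
def show(*wps):
    for p,q in wps: print(np.round(rel(p,q),3).tolist())
E
python3 - <<'E'
from h import *
print(down(80,20).apply([1,0,0]))
q=down(89.7)
show(([.42,.30,.26],down(125)),([.462,-.0885,.16],q))
E
```

```text
[0.16317591 0.92541658 0.34202014]
[-34.101, -23.737, -3.772, -0.001, 0.0, 0.731]
[-47.002, -60.614, 6.26, -0.001, 0.001, 1.347]
```

>>> carry_out --steps '[[[-34,-23.7,-3.8,0,0,0.73],[-34,-23.7,-3.8,0,0,0.73],[-34,-23.7,-3.8,0,0,0.73],[-34,-23.7,-3.8,0,0,0.73],[-34,-23.7,-3.8,0,0,0.73],[-34,-23.7,-3.8,0,0,0.73],[-34,-23.7,-3.8,0,0,0.73],[-34,-23.7,-3.8,0,0,0.73],[-34,-23.7,-3.8,0,0,0.73],[-47,-60.6,6.3,0,0,1.347],[-47,-60.6,6.3,0,0,1.347],[-47,-60.6,6.3,0,0,1.347],[-47,-60.6,6.3,0,0,1.347],[-47,-60.6,6.3,0,0,1.347],[-47,-60.6,6.3,0,0,1.347],[-47,-60.6,6.3,0,0,1.347],[-47,-60.6,6.3,0,0,1.347],[-47,-60.6,6.3,0,0,1.347],[-47,-60.6,6.3,0,0,1.347],[-47,-60.6,6.3,0,0,1.347]]]'

```text
time: 1.87
ee_pos: [0.4615, -0.0931, 0.159]
eef_rot: [0.71, 0.704, -0.0, 0.0]
ft_force: [0.4, 0.2, 0.1]
width: 0.0871
grip_force: 0.0
```

```bash
python3 - <<'E'
from h import *
s=r.read_state(); print(s['time'],s['ee_pos'],s['joint_positions'].round(2))
show(([.462,-.0885,.16],down(89.7)))
cv2.imwrite('pics/w1.png',cv2.resize(r.camera('wrist')[:,:,::-1],(800,600)))
c=cam('wrist'); print(proj('wrist',[[.4628,.0615,.007],[.4615,-.1785,.012],[.462,-.0885,.02]],c)*800/560)
E
```

```text
1.8667 [ 0.4614919  -0.09314959  0.15895932] [-0.6   0.02  0.72  1.97 -0.01  1.16  0.11]
[0.465, 0.046, -0.104, 0.0, 0.001, -0.004]
[[390.77470721  13.35668542]
 [393.64416509 399.30091005]
 [392.66270989 272.89019593]]
```

View pics/w1.png

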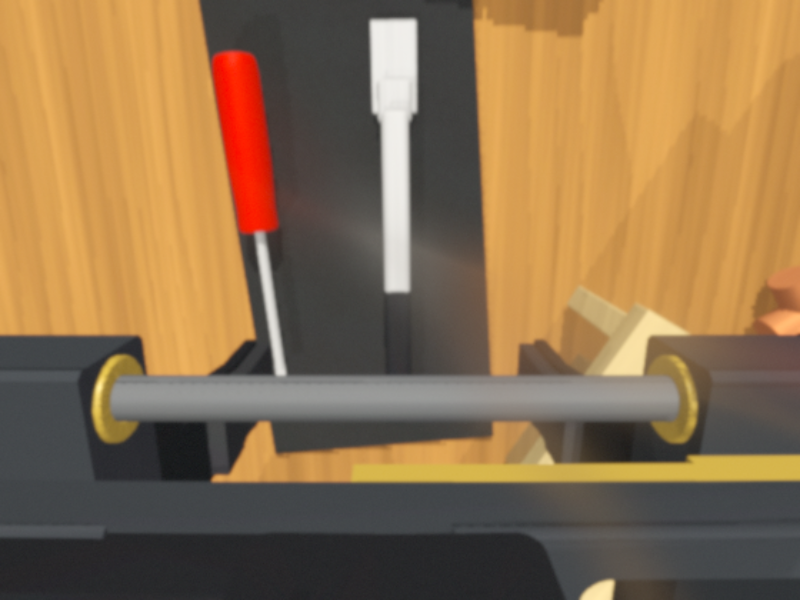

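The wrist view shows the bar's blade end at (394,19) and the sleeve's front edge at (397,291), so the bar is where I computed it to within a few mm. The screwdriver is close to the near finger, so I'll half-close before going down.

```bash
python3 - <<'E'
from h import *
P=unproj('wrist',np.array([[394,19],[397,291]])*.7,[.009,.020]); print(P)
d=P[0]-P[1]; d=d[:2]/np.linalg.norm(d[:2]); yaw=np.degrees(np.arctan2(d[1],d[0])); 
g=P[1][:2]+d*.005; print(yaw,g,np.linalg.norm((P[0]-P[1])[:2]))
show(([*g,.06],down(yaw)),([*g,.0065],down(yaw)))
E
```

```text
[[ 0.46461751  0.05796662  0.009     ]
 [ 0.46458509 -0.10016408  0.02      ]]
89.98825023433592 [ 0.46458611 -0.09516408] 0.15813070707948843
[-0.013, 0.315, 9.86, -0.0, 0.002, -0.012]
[-0.004, 0.317, 15.21, -0.0, 0.002, -0.012]
```

>>> carry_out --steps '[[[0,0.3,5,0,0,-0.01],[0,0.3,9.9,0,0,-0.01],[0,0.3,12,0,0,-0.01],[0,0.3,14,0,0,-0.01],[0,0.3,15.2,0,0,-0.01],[0,0.3,15.2,0,0,-0.01],[0,0.3,15.2,0,0,-0.01]]]' --hand 0 --squeeze 60

```text
time: 2.5
ee_pos: [0.4648, -0.0881, 0.007]
eef_rot: [0.705, 0.709, -0.0, -0.0]
ft_force: [0.7, 0.9, 0.6]
width: 0.0488
grip_force: 0.0
```

>>> carry_out --steps '[[[0,0,0,0,0,0],[0,0,0,0,0,0],[0,0,0,0,0,0],[0,0,0,0,0,0],[0,0,0,0,0,0],[0,0,0,0,0,0]]]' --hand 1

```text
time: 3.0
ee_pos: [0.4646, -0.088, 0.0076]
eef_rot: [0.705, 0.709, -0.0, -0.0]
ft_force: [-3.0, 0.6, 4.1]
width: 0.0152
grip_force: 60.0
```

>>> carry_out --steps '[[[0,0,-3,0,0,0],[0,0,-6,0,0,0],[0,0,-9,0,0,0],[0,0,-12,0,0,0],[0,0,-12,0,0,0],[0,0,-12,0,0,0]]]'

```text
time: 3.5
ee_pos: [0.4658, -0.0878, 0.1284]
eef_rot: [0.705, 0.709, 0.001, 0.001]
ft_force: [-1.6, -0.4, -4.8]
width: 0.0157
grip_force: 60.0
```

```bash
python3 - <<'E'
from h import *
cv2.imwrite('pics/w2.png',cv2.resize(r.camera('wrist')[:,:,::-1],(800,600)))
cv2.imwrite('pics/s2.png',cv2.resize(r.camera('side')[100:300,200:400,::-1],(600,600)))
s=r.read_state(); c=cam('wrist'); e=s['ee_pos']; q=R.from_quat(s['eef_rot'])
print(e,s['eef_rot'])
# bar tip if tool-frame: tip at 150 ahead, underside at TCP z offset ~ +2.5mm
for dz in(0,.0025,.006): print(proj('wrist',[e+q.apply([.15,y,dz-.005]) for y in(-.013,.013)]+[e+q.apply([-.005,0,dz-.016])],c).round(1)/.7)
E
```

```text
[ 0.46420332 -0.08779346  0.12636161] [ 7.05223974e-01  7.08984113e-01 -4.61848129e-04 -6.78955077e-04]
[[ 341.14285714 -142.71428571]
 [ 437.14285714 -142.71428571]
 [ 390.14285714  401.28571429]]
[[ 342.14285714 -137.        ]
 [ 436.28571429 -137.        ]
 [ 390.14285714  397.85714286]]
[[ 343.42857143 -129.42857143]
 [ 435.28571429 -129.42857143]
 [ 390.28571429  393.28571429]]
```

View pics/w2.png

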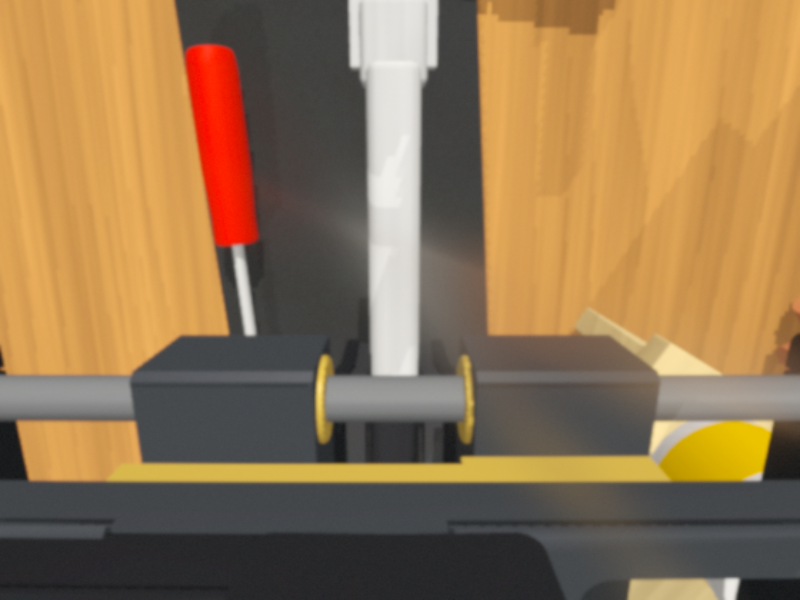

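```bash
cat >> h.py <<'E'
CD=np.array([np.cos(np.radians(82)),np.sin(np.radians(82)),0]); FU=np.array([.507,.3005,0])-.09*CD
def tcp_for(depth,under=.0955,tip=.148): return FU+(depth-tip)*CD+[0,0,under+.0036]
E
python3 - <<'E'
from h import *
a=tcp_for(-.03); print(FU,a); show((a,down(82)))
E
```

```text
[0.49447442 0.21137587 0.        ] [0.46970161 0.03510816 0.0991    ]
[12.286, 0.62, 2.729, -0.002, -0.0, 0.145]
```

>>> carry_out --steps '[[[4,0.2,0,0,0,0.07],[8,0.4,0,0,0,0.145],[12.3,0.6,1,0,0,0.145],[12.3,0.6,2.7,0,0,0.145],[12.3,0.6,2.7,0,0,0.145],[12.3,0.6,2.7,0,0,0.145],[12.3,0.6,2.7,0,0,0.145]]]'

```text
time: 4.18
ee_pos: [0.4701, 0.0336, 0.1001]
eef_rot: [0.755, 0.655, -0.001, -0.0]
ft_force: [-0.0, 0.3, -4.0]
width: 0.0154
grip_force: 60.0
```

```bash
python3 - <<'E'
from h import *
s=r.read_state(); e=s['ee_pos']; q=R.from_quat(s['eef_rot']); print(e,s['ft_force'])
im=r.camera('side'); 
for n in('side','top'):
    print(n,proj(n,[e+q.apply([.148,0,.001])]), proj(n,[FU+[0,0,.092],FU+[0,0,.104]]))
cs=im[150:310,180:400,::-1]; t=r.camera('top')[120:270,105:345,::-1]
cv2.imwrite('pics/c1.png',np.vstack([cv2.resize(cs,None,fx=1.9,fy=1.9,interpolation=2)[:,:410],np.zeros((0,410,3),np.uint8)]) if 0 else cv2.resize(cs,None,fx=3.6,fy=3.6,interpolation=2))
cv2.imwrite('pics/c2.png',cv2.resize(t,None,fx=3.3,fy=3.3,interpolation=2))
E
```

```text
[0.4700663  0.03361085 0.10012781] [-0.02551535  0.2923628  -4.04301495]
side [[261.68914986 239.78524706]] [[257.75769965 248.38572825]
 [257.59420368 244.72216495]]
top [[203.58602313 198.6737695 ]] [[191.81923039 197.95664213]
 [191.04357687 197.12707255]]
```

View pics/c2.png

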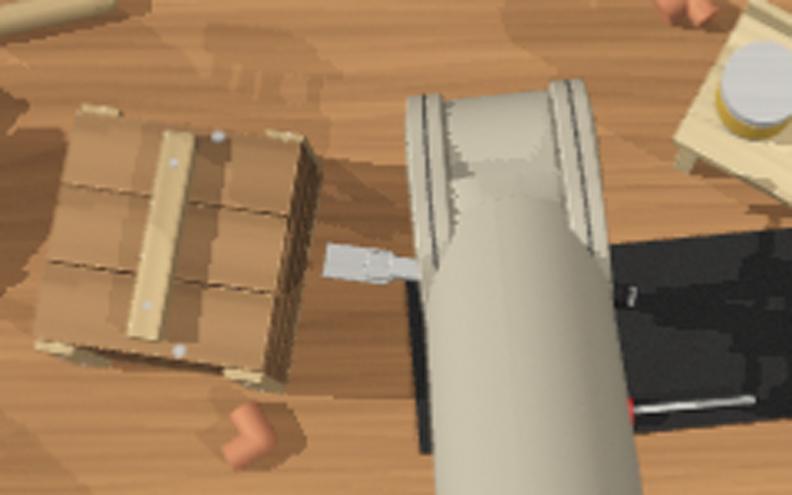

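View pics/c1.png

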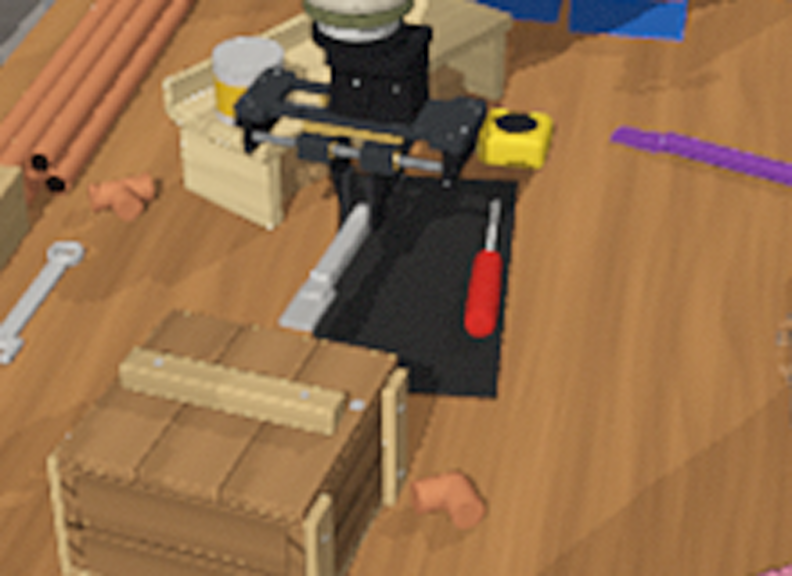

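The top crop shows the blade end at (324,260), just outside the crate's right face and in line with the middle of the lid. The side crop shows it at about (297,326), level with the notch. Both match the predictions to within 1 px, so I'll insert.

>>> carry_out --steps '[[[2,0,0,0,0,0],[4,0,0,0,0,0],[5.5,0,0,0,0,0],[5.5,0,0,0,0,0],[5.5,0,0,0,0,0]]]'

```text
time: 4.7
ee_pos: [0.4784, 0.0897, 0.1008]
eef_rot: [0.755, 0.656, 0.0, 0.0]
ft_force: [-0.6, -0.8, -4.1]
width: 0.0153
grip_force: 60.0
```

>>> carry_out --steps '[[[1,0,0,0,0,0],[2,0,0,0,0,0],[2,0,0,0,0,0],[2,0,0,0,0,0]]]'

```text
time: 5.03
ee_pos: [0.481, 0.1098, 0.1005]
eef_rot: [0.754, 0.656, -0.0, 0.0]
ft_force: [0.7, -0.7, -4.0]
width: 0.0151
grip_force: 60.0
```

```bash
python3 - <<'E'
from h import *
s=r.read_state(); e=s['ee_pos']; q=R.from_quat(s['eef_rot']); print(e,s['ft_force'],s['torque'],s['eef_rot'])
# rotate about the fulcrum: pivot in tool frame, plus drop so bar rests on it
F=FU+[0,0,.092]; u=q.inv().apply(F-e); print('fulcrum in tool',u)
for th in(4,8,12,16,20,22):
    Q=R.from_rotvec([0,np.radians(th),0]); 
    # bar underside point at x=u0 must sit at fulcrum: tool coords (u0,0,.0045)
    p=u-Q.apply([u[0],u[1],.0045]); print(th,(p*100).round(2),round(np.radians(th),3), q.apply(Q.apply([-.09,0,.0045])+p)[2]+e[2])
E
```

```text
[0.48095656 0.10978416 0.1005237 ] [ 0.71449947 -0.72279278 -4.02832048] [-0.20298175  0.08061326  0.01720824] [ 7.54471947e-01  6.56332295e-01 -3.43378582e-07  3.20658815e-05]
fulcrum in tool [ 0.10248523 -0.00067871  0.0085193 ]
4 [-0.01  0.    1.12] 0.07 0.07858112327954561
8 [ 0.04 -0.    1.83] 0.14 0.06521938782840511
12 [ 0.13 -0.    2.54] 0.209 0.051988124986288575
16 [0.27 0.   3.24] 0.279 0.03895179613576086
20 [ 0.46 -0.    3.93] 0.349 0.026173912960574572
22 [0.58 0.   4.27] 0.384 0.019901399952924267
```

>>> carry_out --steps '[[[0,0,0.6,0,0.035,0],[0,0,1.1,0,0.07,0],[0,0,1.5,0,0.105,0],[0,0,1.8,0,0.14,0],[0,0,1.8,0,0.14,0],[0,0,1.8,0,0.14,0]]]'

```text
time: 5.53
ee_pos: [0.4808, 0.1083, 0.0825]
eef_rot: [0.754, 0.654, 0.052, -0.046]
ft_force: [1.0, -0.2, -3.5]
width: 0.0151
grip_force: 60.0
```

```bash
python3 - <<'E'
from h import *
Q8=R.from_rotvec([0,.14,0]); u=np.array([.1025,0,.0085]);P=lambda th:u-R.from_rotvec([0,th,0]).apply([u[0],0,.0045])
for d in(10,12,14,16,18,20,22,24):
    t=np.radians(d); print(d,(Q8.inv().apply(P(t)-[0,0,.018])*100).round(2),round(t-.14,3))
E
```

```text
10 [0.02 0.   0.39] 0.035
12 [0.03 0.   0.75] 0.069
14 [0.04 0.   1.11] 0.104
16 [0.07 0.   1.47] 0.139
18 [0.11 0.   1.82] 0.174
20 [0.16 0.   2.18] 0.209
22 [0.23 0.   2.53] 0.244
24 [0.3  0.   2.88] 0.279
```

>>> carry_out --steps '[[[0,0,0.4,0,0.035,0],[0,0,0.75,0,0.07,0],[0,0,1.1,0,0.105,0],[0.1,0,1.5,0,0.14,0],[0.1,0,1.5,0,0.14,0],[0.1,0,1.5,0,0.14,0]]]'

```text
time: 6.03
ee_pos: [0.4812, 0.1119, 0.0678]
eef_rot: [0.748, 0.649, 0.104, -0.091]
ft_force: [-0.2, -2.7, -4.3]
width: 0.0155
grip_force: 60.0
```

>>> carry_out --steps '[[[0,0,0.35,0,0.035,0],[0,0,0.7,0,0.07,0],[0.1,0,1.05,0,0.105,0],[0.1,0,1.05,0,0.105,0],[0.1,0,1.05,0,0.105,0]]]'

```text
time: 6.45
ee_pos: [0.4818, 0.1158, 0.0579]
eef_rot: [0.741, 0.644, 0.143, -0.125]
ft_force: [-0.0, -2.5, -5.2]
width: 0.0155
grip_force: 60.0
```

```bash
python3 - <<'E'
from h import *
s=r.read_state(); print(s['ee_pos'],s['ft_force'],s['torque'])
im=r.camera('side')[150:330,170:340,::-1]
cv2.imwrite('pics/c3.png',cv2.resize(im,None,fx=3.3,fy=3.3,interpolation=2))
for z in (0,.010): print((proj('side',[FU+[0,0,.104+z]])-[170,150])*3.3)
E
```

```text
[0.481769   0.11583049 0.05794921] [-0.02592973 -2.52577433 -5.20850291] [-1.53266203  0.30339713  0.04641201]
[[289.06087216 312.58314432]]
[[288.60734733 302.42277622]]
```

View pics/c3.png

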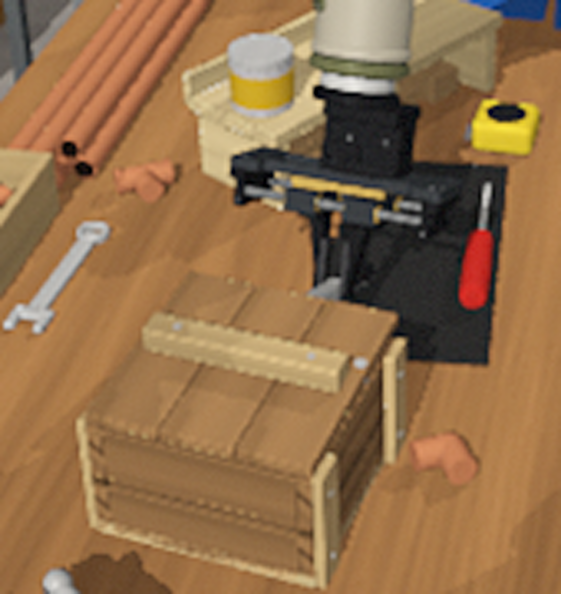

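The lid's front edge now runs (195,275)-(400,318), about 3 px (≈9 mm) higher than before. I'll lever slightly further to be sure.

>>> carry_out --steps '[[[0.05,0,0.4,0,0.025,0],[0.1,0,0.7,0,0.05,0],[0.1,0,0.7,0,0.05,0],[0.1,0,0.7,0,0.05,0]]]'

```text
time: 6.83
ee_pos: [0.4827, 0.1196, 0.0523]
eef_rot: [0.737, 0.641, 0.162, -0.141]
ft_force: [-0.9, -2.6, -2.5]
width: 0.0155
grip_force: 60.0
```

```bash
python3 - <<'E'
from h import *
s=r.read_state(); print(s['ee_pos'],s['ft_force'],s['torque'])
im=r.camera('side')[190:270,200:330,::-1]
cv2.imwrite('pics/c4.png',cv2.resize(im,None,fx=6,fy=6,interpolation=2))
# predicted front top corners of lid for lift L
CY=np.array([-CD[1],CD[0],0])
for L in(0,.008,.012,.016): print(L,(proj('side',[FU+s_*.09*CY+[0,0,.114+L] for s_ in(-1,1)])-[200,190])*6)
E
```

```text
[0.48267306 0.1196273  0.05228202] [-0.93112558 -2.63368978 -2.52690526] [-1.23939094  0.25263264  0.07448123]
0 [[159.30739353 272.81332016]
 [537.71947377 348.44247083]]
0.008 [[158.09076918 258.11062178]
 [537.65280589 333.37710851]]
0.012 [[157.47958643 250.72566537]
 [537.6193336  325.80865509]]
0.016 [[156.86647746 243.31816185]
 [537.58576856 318.21619636]]
```

View pics/c4.png

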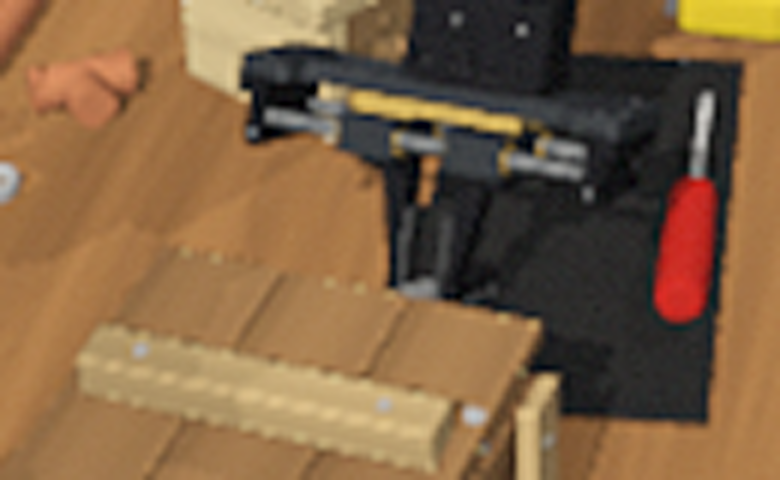

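The lid's front corners are now at (165,248) and (541,320), a lift of about 14 mm, so the nails are out. I'll level the bar and withdraw it.

```bash
python3 - <<'E'
from h import *
s=r.read_state(); print(np.degrees(np.arcsin(R.from_quat(s['eef_rot']).apply([1,0,0])[2])))
L=tcp_for(.0445,.0965)
u=np.array([.1035,0,.0085])
wps=[]
for d in(18,12,6,0):
    t=np.radians(d); p=L+down(82).apply(u-R.from_rotvec([0,t,0]).apply([u[0],0,.0055])) if d else L
    wps.append((p,down(82,d)))
wps+=[(L-CD*.06,down(82)),(L-CD*.10,down(82))]
show(*wps)
E
```

```text
24.84377073720008
[-0.169, -0.108, -1.458, 0.0, -0.119, 0.0]
[0.073, -0.108, -2.516, 0.0, -0.224, 0.0]
[0.424, -0.107, -3.542, 0.0, -0.329, 0.0]
[1.007, -0.107, -4.799, 0.0, -0.434, 0.0]
[-4.438, -0.107, -7.319, 0.0, -0.434, 0.0]
[-8.068, -0.107, -9.0, 0.0, -0.434, 0.0]
```

>>> carry_out --steps '[[[-0.2,0,-0.9,0,-0.06,0],[-0.2,0,-1.45,0,-0.12,0],[0,0,-2,0,-0.17,0],[0.1,0,-2.5,0,-0.225,0],[0.25,0,-3,0,-0.28,0],[0.4,0,-3.55,0,-0.33,0],[0.7,0,-4.2,0,-0.38,0],[0.9,0,-4.75,0,-0.434,0],[0.9,0,-4.75,0,-0.434,0],[0.9,0,-4.75,0,-0.434,0]]]'

```text
time: 7.72
ee_pos: [0.4809, 0.1093, 0.0991]
eef_rot: [0.754, 0.657, 0.001, -0.0]
ft_force: [0.6, 0.4, -3.4]
width: 0.0152
grip_force: 60.0
```

```bash
python3 - <<'E'
from h import *
s=r.read_state(); print(s['ee_pos'],s['ft_force'],s['torque'])
print(np.degrees(np.arcsin(R.from_quat(s['eef_rot']).apply([1,0,0])[2])))
E
```

```text
[0.48091127 0.10931663 0.09910738] [ 0.56276716  0.40600169 -3.39139545] [-0.12595397  0.07136369  0.05982995]
0.14599879954821715
```

Forces are low, so I'll withdraw and go back over the mat.

>>> carry_out --steps '[[[-2,0,0,0,0,0],[-5,0,0,0,0,0],[-8,0,0,0,0,0],[-12,0,0,0,0,0],[-16,0,0,0,0,0],[-20,0,0,0,0,-0.1],[-20,0,0,0,0,-0.14],[-20,0,0,0,0,-0.14],[-20,0,0,0,0,-0.14]]]'

```text
time: 8.47
ee_pos: [0.4524, -0.0905, 0.0983]
eef_rot: [0.708, 0.706, 0.001, -0.001]
ft_force: [0.9, 0.0, -3.8]
width: 0.0155
grip_force: 60.0
```

```bash
python3 - <<'E'
from h import *
s=r.read_state(); print(s['ee_pos'],s['ft_force'],s['torque'])
c=cam('wrist');im=r.camera('wrist'); cv2.imwrite('pics/w3.png',cv2.resize(im[:,:,::-1],(560,420)))
show(([.466,-.088,.04],down(90)),([.466,-.088,.0095],down(90)))
E
```

```text
[ 0.45241435 -0.09046282  0.09827568] [ 0.89253237  0.03608057 -3.79068813] [-0.11603977  0.04262047  0.02958585]
[0.157, 1.335, 5.83, 0.0, -0.002, -0.002]
[0.15, 1.335, 8.88, 0.0, -0.002, -0.002]
```

View pics/w3.png

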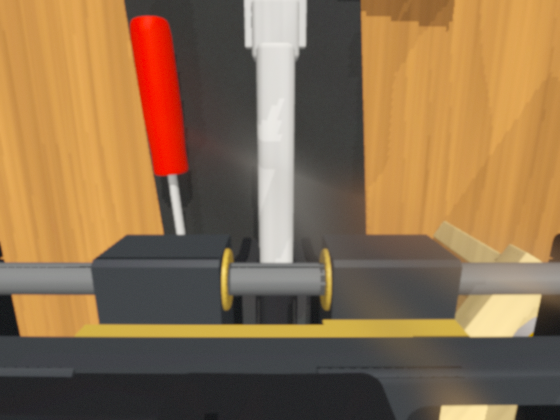

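The bar sits straight in the grip, with the blade step at (275,45). I'll lay it back on the mat.

>>> carry_out --steps '[[[0.15,1.35,3,0,0,0],[0.15,1.35,5.8,0,0,0],[0.15,1.35,7.5,0,0,0],[0.15,1.35,8.5,0,0,0],[0.15,1.35,8.9,0,0,0],[0.15,1.35,9,0,0,0],[0.15,1.35,9,0,0,0]]]'

```text
time: 9.1
ee_pos: [0.4669, -0.0883, 0.0092]
eef_rot: [0.707, 0.707, 0.001, -0.0]
ft_force: [0.0, 0.6, -3.5]
width: 0.0154
grip_force: 60.0
```

>>> carry_out --steps '[[[0,0,0,0,0,0],[0,0,0,0,0,0],[0,0,0,0,0,0]]]' --hand 0.2

```text
time: 9.35
ee_pos: [0.4673, -0.0885, 0.0096]
eef_rot: [0.707, 0.707, 0.001, 0.0]
ft_force: [0.6, 0.5, -0.4]
width: 0.028
grip_force: 0.0
```

>>> carry_out --steps '[[[0,0,-3,0,0,0],[0,0,-7,0,0,0],[0,0,-11,0,0,0],[0,0,-15,0,0,0],[0,0,-19,0,0,0],[0,0,-20,0,0,0],[0,0,-20,0,0,0]]]'

```text
time: 9.93
ee_pos: [0.4683, -0.0889, 0.2122]
eef_rot: [0.707, 0.707, 0.004, 0.001]
ft_force: [-0.2, 0.2, -0.7]
width: 0.0348
grip_force: 0.0
```

```bash
python3 - <<'E'
from h import *
s=r.read_state(); print(s['joint_positions'].round(2))
c=np.array([.507,.300,0])
q=down(172)*R.from_rotvec([.052,0,0])
show((c+[0,0,.21],q),(c+[0,0,.14],q),(c+[0,0,.1235],q))
E
```

```text
[-0.67 -0.04  0.76  1.89  0.02  1.27  0.08]
[38.889, 3.86, 0.37, 0.051, -0.035, -1.431]
[38.867, 3.811, 7.37, 0.051, -0.035, -1.431]
[38.862, 3.799, 9.02, 0.051, -0.035, -1.431]
```

>>> carry_out --steps '[[[38.9,3.9,0.3,0.05,-0.035,-1.43],[38.9,3.9,0.3,0.05,-0.035,-1.43],[38.9,3.9,0.3,0.05,-0.035,-1.43],[38.9,3.9,0.3,0.05,-0.035,-1.43],[38.9,3.9,0.3,0.05,-0.035,-1.43],[38.9,3.9,0.3,0.05,-0.035,-1.43],[38.9,3.9,0.3,0.05,-0.035,-1.43],[38.9,3.9,0.3,0.05,-0.035,-1.43],[38.9,3.9,0.3,0.05,-0.035,-1.43],[38.9,3.9,0.3,0.05,-0.035,-1.43],[38.9,3.9,0.3,0.05,-0.035,-1.43],[38.9,3.9,0.3,0.05,-0.035,-1.43],[38.9,3.9,0.3,0.05,-0.035,-1.43],[38.9,3.9,0.3,0.05,-0.035,-1.43],[38.9,3.9,0.3,0.05,-0.035,-1.43]]]' --hand -1

```text
time: 11.18
ee_pos: [0.5052, 0.2997, 0.2053]
eef_rot: [0.072, 0.997, -0.027, -0.005]
ft_force: [-0.3, -0.7, -0.3]
width: 0.087
grip_force: 0.0
```

```bash
python3 - <<'E'
from h import *
s=r.read_state(); print(s['ee_pos'],s['joint_positions'].round(2))
cv2.imwrite('pics/w4.png',cv2.resize(r.camera('wrist')[:,:,::-1],(560,420)))
c=np.array([.507,.300,0])
q=down(172)*R.from_rotvec([.052,0,0])
show((c+[0,0,.14],q),(c+[0,0,.1235],q))
CY=np.array([-CD[1],CD[0],0])
print(proj('wrist',[c+a*CY+b*CD+[0,0,.139] for a in(-.08,.08) for b in(-.012,.012)]))
E
```

```text
[0.50521254 0.29969036 0.20530748] [-0.95  0.3   0.39  1.57 -0.08  1.34  0.87]
[-0.208, 0.409, 6.54, -0.003, -0.006, -0.003]
[-0.219, 0.499, 8.187, -0.003, -0.006, -0.003]
[[266.28770589 324.11449714]
 [298.22031892 325.00895718]
 [263.71034526 101.87605466]
 [301.29609165 101.61731325]]
```

View pics/w4.png

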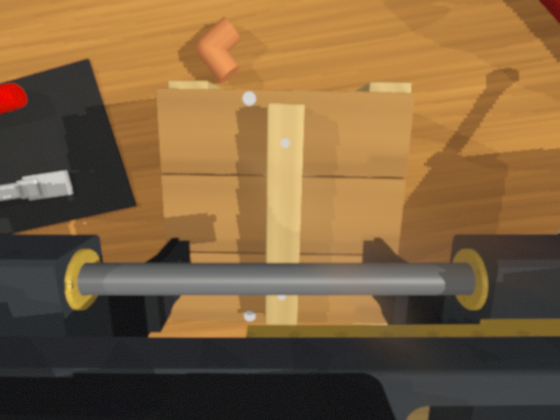

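The batten runs (267–304, 103) to (266–297, 325), as predicted to within 2 mm. Grasp it.

>>> carry_out --steps '[[[-0.1,0.5,3,0,0,0],[-0.1,0.5,5,0,0,0],[-0.1,0.5,6.5,0,0,0],[-0.1,0.5,7.5,0,0,0],[-0.1,0.5,8,0,0,0],[-0.1,0.5,8.2,0,0,0],[-0.1,0.5,8.2,0,0,0]]]'

```text
time: 11.82
ee_pos: [0.5061, 0.3007, 0.1241]
eef_rot: [0.07, 0.997, -0.027, -0.005]
ft_force: [0.1, -0.3, 0.4]
width: 0.087
grip_force: 0.0
```

>>> carry_out --steps '[[[0,0,0,0,0,0],[0,0,0,0,0,0],[0,0,0,0,0,0],[0,0,0,0,0,0],[0,0,0,0,0,0],[0,0,0,0,0,0],[0,0,0,0,0,0]]]' --hand 1 --squeeze 50

```text
time: 12.4
ee_pos: [0.5059, 0.3007, 0.1239]
eef_rot: [0.07, 0.997, -0.027, -0.005]
ft_force: [-0.3, 0.2, -0.6]
width: 0.0485
grip_force: 0.0
```

>>> carry_out --steps '[[[0,0,-1,0,0,0],[0,0,-2,-0.02,0,0],[0,0,-4,-0.04,0,0],[0,0,-6,-0.055,0,0],[0,0,-8,-0.055,0,0],[0,0,-8,-0.055,0,0],[0,0,-8,-0.055,0,0]]]'

```text
time: 12.98
ee_pos: [0.5078, 0.3052, 0.2059]
eef_rot: [0.07, 0.998, 0.002, -0.002]
ft_force: [0.7, -0.3, -0.8]
width: 0.0035
grip_force: 0.0
```

```bash
python3 - <<'E'
from h import *
s=r.read_state(); print(s['ee_pos'],s['ft_force'],s['torque'])
t=np.array([.622,.06,0]); q=down(94.6)
show((t+[0,0,.22],q),(t+[0,0,.05],q),(t+[0,0,.023],q))
E
```

```text
[0.50777905 0.30523105 0.20591025] [ 0.65564394 -0.28290753 -0.81656639] [ 0.00718284  0.02458872 -0.02360849]
[-14.744, -22.673, -1.547, 0.001, -0.006, 1.35]
[-14.805, -22.737, 15.452, 0.001, -0.006, 1.35]
[-14.814, -22.747, 18.152, 0.001, -0.006, 1.35]
```

The fingers hadn't finished closing when I lifted, so the lid was left behind. I'll reopen and go back down.

```bash
python3 - <<'E'
from h import *
c=np.array([.506,.3008,0]); q=down(172)*R.from_rotvec([.052,0,0])
show((c+[0,0,.15],q),(c+[0,0,.1235],q))
E
```

```text
[0.094, -0.485, 5.59, 0.056, -0.004, -0.001]
[0.085, -0.495, 8.24, 0.056, -0.004, -0.001]
```

>>> carry_out --steps '[[[0,0,0,0,0,0],[0,0,0,0,0,0],[0,0,0,0,0,0],[0,0,0,0,0,0],[0,0,0,0,0,0],[0,0,0,0,0,0],[0,0,0,0,0,0],[0,0,0,0,0,0]]]' --hand 0.1

```text
time: 13.65
ee_pos: [0.507, 0.3049, 0.2036]
eef_rot: [0.07, 0.998, 0.0, -0.003]
ft_force: [-0.1, 0.3, -0.3]
width: 0.0385
grip_force: 0.0
```

>>> carry_out --steps '[[[0.1,-0.5,3,0.055,0,0],[0.1,-0.5,5,0.055,0,0],[0.1,-0.5,6.5,0.055,0,0],[0.1,-0.5,7.5,0.055,0,0],[0.1,-0.5,8.1,0.055,0,0],[0.1,-0.5,8.1,0.055,0,0],[0.1,-0.5,8.1,0.055,0,0]]]'

```text
time: 14.23
ee_pos: [0.5052, 0.3003, 0.1233]
eef_rot: [0.07, 0.997, -0.027, -0.005]
ft_force: [0.3, 0.7, -0.2]
width: 0.0393
grip_force: 0.0
```

>>> carry_out --steps '[[[0,0,0,0,0,0],[0,0,0,0,0,0],[0,0,0,0,0,0],[0,0,0,0,0,0],[0,0,0,0,0,0],[0,0,0,0,0,0],[0,0,0,0,0,0]]]' --hand 1 --squeeze 50

```text
time: 14.82
ee_pos: [0.505, 0.3005, 0.1231]
eef_rot: [0.07, 0.997, -0.027, -0.005]
ft_force: [0.4, 0.2, 3.8]
width: 0.0234
grip_force: 49.9
```

Gripped (24 mm, 50 N). Lift.

>>> carry_out --steps '[[[0,0,-1,0,0,0],[0,0,-2,-0.02,0,0],[0,0,-4,-0.04,0,0],[0,0,-6,-0.055,0,0],[0,0,-9,-0.055,0,0],[0,0,-10,-0.055,0,0],[0,0,-10,-0.055,0,0]]]'

```text
time: 15.4
ee_pos: [0.5074, 0.3062, 0.2257]
eef_rot: [0.07, 0.998, 0.002, -0.001]
ft_force: [-0.6, -0.1, -4.1]
width: 0.0233
grip_force: 49.9
```

```bash
python3 - <<'E'
from h import *
s=r.read_state(); print(s['ee_pos'],s['ft_force'],s['torque'])
t=np.array([.622,.06,0]); q=down(94.6)
show((t+[0,0,.22],q),(t+[0,0,.05],q),(t+[0,0,.0225],q))
E
```

```text
[0.50740904 0.30615443 0.22574583] [-0.55085667 -0.06782555 -4.09828949] [-0.00536538 -0.08573878 -0.02026369]
[-14.799, -22.768, 0.43, 0.002, -0.005, 1.35]
[-14.84, -22.849, 17.43, 0.002, -0.005, 1.35]
[-14.846, -22.863, 20.18, 0.002, -0.005, 1.35]
```

>>> carry_out --steps '[[[-14.8,-22.8,0.3,0,0,1.35],[-14.8,-22.8,0.3,0,0,1.35],[-14.8,-22.8,0.3,0,0,1.35],[-14.8,-22.8,0.3,0,0,1.35],[-14.8,-22.8,0.3,0,0,1.35],[-14.8,-22.8,0.3,0,0,1.35],[-14.8,-22.8,0.3,0,0,1.35],[-14.8,-22.8,0.3,0,0,1.35],[-14.8,-22.8,0.3,0,0,1.35],[-14.8,-22.8,0.3,0,0,1.35],[-14.8,-22.8,0.3,0,0,1.35],[-14.8,-22.8,0.3,0,0,1.35],[-14.8,-22.8,0.3,0,0,1.35],[-14.8,-22.8,0.3,0,0,1.35]]]'

```text
time: 16.57
ee_pos: [0.6203, 0.0591, 0.2177]
eef_rot: [0.677, 0.736, -0.002, -0.003]
ft_force: [0.5, 0.0, -3.9]
width: 0.0237
grip_force: 49.9
```

```bash
python3 - <<'E'
from h import *
s=r.read_state(); print(s['ee_pos'],s['ft_force'],s['torque'])
t=np.array([.622,.06,0]); q=down(94.6)
show((t+[0,0,.05],q),(t+[0,0,.0265],q))
cv2.imwrite('pics/t5.png',r.camera('top')[:,:,::-1])
E
```

```text
[0.6203386  0.05912788 0.21770523] [ 0.5354876   0.04947715 -3.90086965] [-0.10032753  0.06957323 -0.02294709]
[0.047, 0.285, 16.769, -0.007, -0.002, 0.004]
[0.044, 0.301, 19.119, -0.007, -0.002, 0.004]
```

>>> carry_out --steps '[[[0,0.2,4,0,0,0],[0,0.2,8,0,0,0],[0,0.2,12,0,0,0],[0,0.2,15,0,0,0],[0,0.2,17,0,0,0],[0,0.2,18.3,0,0,0],[0,0.2,19,0,0,0],[0,0.2,19.1,0,0,0],[0,0.2,19.1,0,0,0]]]'

```text
time: 17.37
ee_pos: [0.6223, 0.0594, 0.0284]
eef_rot: [0.678, 0.735, -0.001, -0.002]
ft_force: [-0.4, 1.0, -2.5]
width: 0.0234
grip_force: 49.9
```

>>> carry_out --steps '[[[0,0,0.1,0,0,0],[0,0,0.2,0,0,0],[0,0,0.3,0,0,0],[0,0,0.3,0,0,0]]]'

```text
time: 17.7
ee_pos: [0.6218, 0.0596, 0.025]
eef_rot: [0.678, 0.735, -0.001, -0.002]
ft_force: [0.3, 0.6, -3.7]
width: 0.0235
grip_force: 49.9
```

>>> carry_out --steps '[[[0,0,0.1,0,0,0],[0,0,0.2,0,0,0],[0,0,0.2,0,0,0],[0,0,0.2,0,0,0]]]'

```text
time: 18.03
ee_pos: [0.6218, 0.0594, 0.0228]
eef_rot: [0.678, 0.735, -0.001, -0.002]
ft_force: [-1.1, -0.3, -1.4]
width: 0.0236
grip_force: 49.9
```

>>> carry_out --steps '[[[0,0,0.1,0,0,0],[0,0,0.2,0,0,0],[0,0,0.2,0,0,0]]]'

```text
time: 18.28
ee_pos: [0.6217, 0.0595, 0.0224]
eef_rot: [0.678, 0.735, -0.001, -0.003]
ft_force: [-10.2, -0.3, 19.8]
width: 0.0237
grip_force: 50.0
```

>>> carry_out --steps '[[[0,0,-0.15,0,0,0],[0,0,-0.15,0,0,0]]]'

```text
time: 18.45
ee_pos: [0.6219, 0.0595, 0.0226]
eef_rot: [0.678, 0.735, -0.001, -0.002]
ft_force: [-2.2, -0.2, 6.6]
width: 0.0232
grip_force: 49.9
```

>>> carry_out --steps '[[[0,0,0,0,0,0],[0,0,0,0,0,0],[0,0,0,0,0,0],[0,0,0,0,0,0],[0,0,0,0,0,0]]]' --hand -0.3

```text
time: 18.87
ee_pos: [0.6216, 0.0595, 0.022]
eef_rot: [0.678, 0.735, -0.002, -0.003]
ft_force: [-0.0, -0.6, -0.9]
width: 0.0488
grip_force: 0.0
```

>>> carry_out --steps '[[[0,0,-2,0,0,0],[0,0,-6,0,0,0],[0,0,-10,0,0,0],[0,0,-14,0,0,0],[0,0,-18,0,0,0],[0,0,-22,0,0,0],[0,0,-22,0,0,0]]]'

```text
time: 19.45
ee_pos: [0.6259, 0.0587, 0.2504]
eef_rot: [0.678, 0.735, 0.003, 0.001]
ft_force: [0.3, -0.7, 0.3]
width: 0.0568
grip_force: 0.0
```

```bash
python3 - <<'E'
from h import *
t=r.camera('top')
cv2.imwrite('pics/t6.png',cv2.resize(t[105:285,100:370,::-1],None,fx=2.96,fy=2.96,interpolation=2))
print(r.read_state()['ee_pos'])
CY=np.array([-CD[1],CD[0],0]); c=np.array([.507,.3005,0])
for a in(-.036,.036):
  for b in(-.036,.036): print(a,b,((proj('top',[c+a*CD+b*CY+[0,0,.09]])-[100,105])*2.96).round())
E
```

```text
[0.62486034 0.05887989 0.2464929 ]
-0.036 -0.036 [[218. 228.]]
-0.036 0.036 [[204. 308.]]
0.036 -0.036 [[137. 218.]]
0.036 0.036 [[123. 298.]]
```

View pics/t6.png

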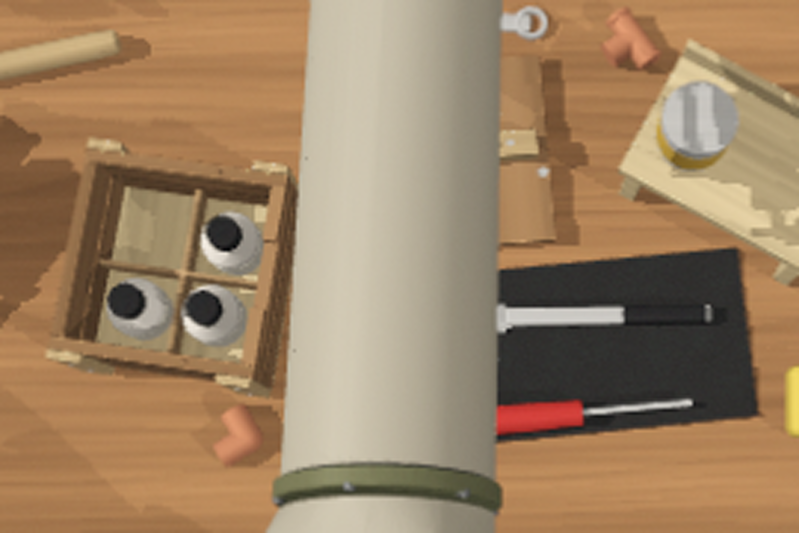

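The top crop shows three bottles, with caps at (225,235), (126,301) and (204,308). The upper-left cell is empty, the lid lies clear above the mat, and the bar is on the mat.

```bash
python3 - <<'E'
from h import *
U=unproj('top',np.array([[225,235],[126,301],[204,308]])/2.96+[100,105]-.33,.09); print(U)
CY=np.array([-CD[1],CD[0],0])
print(np.c_[(U-[.507,.3005,0])@CD,(U-[.507,.3005,0])@CY])
b=U[0]; q=down(82)
show(([b[0],b[1],.21],q),([b[0],b[1],.0715],q))
fm=np.array([.4968,-.2472,0]);sx=np.array([.865,-.501,0]);sy=np.array([.501,.865,0])
for k in(-.12,-.04,.04): print(fm+.052*sx+k*sy)
E
```

```text
[[0.53188145 0.25410884 0.09      ]
 [0.47461678 0.33939707 0.09      ]
 [0.46759836 0.27107217 0.09      ]]
[[-0.04247686 -0.03109571]
 [ 0.03401165  0.03748149]
 [-0.03462509  0.03492263]]
[20.193, -7.715, 3.693, 0.001, -0.003, 0.22]
[20.154, -7.738, 17.543, 0.001, -0.003, 0.22]
[ 0.48166  -0.377052  0.      ]
[ 0.52174  -0.307852  0.      ]
[ 0.56182  -0.238652  0.      ]
```

>>> carry_out --steps '[[[20.2,-7.7,3.6,0,0,0.22],[20.2,-7.7,3.6,0,0,0.22],[20.2,-7.7,3.6,0,0,0.22],[20.2,-7.7,3.6,0,0,0.22],[20.2,-7.7,3.6,0,0,0.22],[20.2,-7.7,3.6,0,0,0.22],[20.2,-7.7,3.6,0,0,0.22],[20.2,-7.7,3.6,0,0,0.22],[20.2,-7.7,3.6,0,0,0.22]]]' --hand 0.1

```text
time: 20.25
ee_pos: [0.5302, 0.253, 0.2065]
eef_rot: [0.755, 0.655, -0.002, -0.002]
ft_force: [0.5, -0.8, -0.6]
width: 0.039
grip_force: 0.0
```

```bash
python3 - <<'E'
from h import *
show(([.5319,.2541,.21],down(82)),([.5319,.2541,.0715],down(82)))
s=r.read_state(); print(s['width'],s['joint_positions'].round(2))
# dark caps in top view
im=cv2.cvtColor(r.camera('wrist'),cv2.COLOR_RGB2GRAY); cv2.imwrite('pics/w7.png',im)
print(proj('wrist',[[.5319,.2541,.09],[.4746,.3394,.09],[.4676,.2711,.09]]).round(1))
m=(im<45).astype(np.uint8); n,l,st,ce=cv2.connectedComponentsWithStats(m)
for i in range(1,n):
    if 300<st[i,4]<9000: print(st[i],ce[i].round(1))
E
```

```text
[0.136, 0.154, -0.354, -0.006, 0.001, -0.002]
[0.143, 0.234, 13.496, -0.006, 0.001, -0.002]
0.03896855666815791 [-1.09  0.3   0.7   1.62 -0.2   1.3  -0.5 ]
[[276.4 202.2]
 [188.4 107. ]
 [196.8 193. ]]
[  0 295  19  41 596] [  7.  317.1]
[168 296  46  27 925] [193.4 310.9]
[223 296  51  27 832] [245.3 307.2]
[534 301  26  35 763] [547.9 319.7]
[516 405  44  15 632] [538.3 412.2]
```

```bash
python3 - <<'E'
from h import *
im=cv2.imread('pics/w7.png',0)
for x,y in((276,202),(188,107),(197,193)):
    w=im[y-45:y+45,x-45:x+45]; t,m=cv2.threshold(w,0,1,cv2.THRESH_BINARY_INV+cv2.THRESH_OTSU)
    for T in (60,80):
        n,l,st,ce=cv2.connectedComponentsWithStats((w<T).astype(np.uint8)); print(T,t,[(st[i].tolist(),(ce[i]+[x-45,y-45]).round(1).tolist()) for i in range(1,n) if st[i,4]>250])
E
```

```text
60 177.0 []
80 177.0 []
60 118.0 [([33, 26, 38, 34, 906], [193.2, 105.4])]
80 118.0 [([0, 0, 24, 90, 1391], [155.1, 103.4]), ([32, 25, 40, 36, 1122], [194.2, 104.5])]
60 127.0 [([33, 25, 35, 33, 829], [201.8, 189.6])]
80 127.0 [([0, 0, 34, 90, 1383], [162.3, 193.7]), ([32, 24, 37, 35, 954], [202.0, 188.8])]
```

```bash
python3 - <<'E'
import cv2,numpy as np
im=cv2.imread('pics/w7.png',0)
print(np.array2string(im[150:290:7,220:345:6],max_line_width=200))
print(np.array2string(im[150:240:9,160:240:6],max_line_width=200))
E
```

```text
[[155 158 161 163 183 155 167 165 169 170 167 164 164 164 164 165 169 174 134  83 133]
 [174 168 163 162 169 151 166 166 167 162 163 162 162 161 162 162 163 155  79  83 139]
 [243 238 203 163 169 147 167 168 216 246 251 251 240 184 162 162 163 151  84  87 142]
 [249 243 219 173 171 148 173 228 247 249 252 252 250 247 195 168 168 148  87  91 146]
 [222 231 226 175 171 144 199 241 245 225 147 166 241 239 231 167 166 142  95  99 148]
 [ 94 213 213 165 170 145 218 236 162 118 124 122 122 222 223 177 173 147 108 109 149]
 [117 191 191 168 172 141 198 224 105 110 117 121 119 151 208 203 207 153 114 116 150]
 [171 175 165 163 166 136 194 188  94 102 108 113 115 122 190 206 206 146 112 117 150]
 [163 160 160 162 165 134 195 164 106  92  96 104 108 159 167 202 206 136 110 115 150]
 [167 167 167 168 168 136 211 172 167 141  99 110 160 166 166 205 202 123 109 115 150]
 [ 81  81  81  84 151  95 133  98  91  94 100 103 108 112 116 144 146 112 109 116 149]
 [ 85  83 109 126 141 128 127 127 127  87  91  93  98 103 132 132 132 130 107 116 147]
 [110 115 116 117 117 116 118 119 121  97  83  89  97 11
[... 531 characters left out ...]
 143 143 142 142 141]
 [129 129 129 129 129 129 129 130 129 129 130 129 128 131 129 130 130 130 130 129 129]]
[[ 64  73 100 154 154 156 154 153 154 155 155 158 161 163]
 [ 61  70  87 153 155 160 179 183 186 186 179 170 165 161]
 [ 65  69  82 159 184 252 254 253 254 254 251 246 212 167]
 [ 69  72  83 169 225 107  56  57  64  55 231 234 227 174]
 [ 72  77  80 166  88  51  51  52  57  58  90 210 209 169]
 [ 76  80  82 166 111  49  50  52  50  51 160 183 178 162]
 [ 77  77  81 158 161 186  55  50  59 163 168 162 164 165]
 [ 76  74  83 157 164 214 210 166 165 166 167 167 167 168]
 [ 77  71  75  80 125 125 125  87  80  79  80  80  81  96]
 [ 76 101 135 135 134 136 136 104  87  86  85 109 133 134]]
```

```bash
cat >> h.py <<'E'
CY=np.array([-CD[1],CD[0],0])
BT=np.array([[.5319,.2541,0],[.4746,.3394,0],[.4676,.2711,0]])+.0015*CD-.002*CY
SP=np.array([[.4817,-.3771,0],[.5217,-.3079,0],[.5618,-.2387,0]])
E
python3 -c "
from h import *
print(BT)
show((BT[0]+[0,0,.11],down(82)),(BT[0]+[0,0,.0715],down(82)))"
```

```text
[[0.5340893  0.25530706 0.        ]
 [0.4767893  0.34060706 0.        ]
 [0.4697893  0.27230706 0.        ]]
[0.318, 0.38, 9.665, -0.006, 0.0, -0.003]
[0.319, 0.401, 13.515, -0.006, 0.0, -0.003]
```

>>> carry_out --steps '[[[0.3,0.4,4,0,0,0],[0.3,0.4,8,0,0,0],[0.3,0.4,10,0,0,0],[0.3,0.4,11.5,0,0,0],[0.3,0.4,12.5,0,0,0],[0.3,0.4,13.3,0,0,0],[0.3,0.4,13.5,0,0,0],[0.3,0.4,13.5,0,0,0]]]'

```text
time: 20.97
ee_pos: [0.5337, 0.2566, 0.072]
eef_rot: [0.755, 0.656, -0.002, -0.002]
ft_force: [-0.8, -0.4, -0.1]
width: 0.0389
grip_force: 0.0
```

>>> carry_out --steps '[[[0,0,0,0,0,0],[0,0,0,0,0,0],[0,0,0,0,0,0],[0,0,0,0,0,0],[0,0,0,0,0,0],[0,0,0,0,0,0]]]' --hand 1 --squeeze 25

```text
time: 21.47
ee_pos: [0.5341, 0.2573, 0.0727]
eef_rot: [0.755, 0.656, -0.001, -0.002]
ft_force: [0.6, -0.8, 5.2]
width: 0.0297
grip_force: 25.0
```

>>> carry_out --steps '[[[0,0,-2,0,0,0],[0,0,-4,0,0,0],[0,0,-7,0,0,0],[0,0,-10,0,0,0],[0,0,-13,0,0,0],[0,0,-16,0,0,0],[0,0,-19,0,0,0],[0,0,-20,0,0,0],[0,0,-20,0,0,0]]]'

```text
time: 22.22
ee_pos: [0.5353, 0.2571, 0.274]
eef_rot: [0.755, 0.656, 0.0, -0.002]
ft_force: [-0.8, 0.3, -1.9]
width: 0.0294
grip_force: 25.0
```

```bash
python3 - <<'E'
from h import *
s=r.read_state(); print(s['ee_pos'],s['ft_force'],s['joint_positions'].round(2))
show(([.53,.0,.27],down(71)),(SP[0]+[0,0,.27],down(60)))
E
```

```text
[0.53528787 0.2570683  0.2739937 ] [-0.83441798  0.28185277 -1.87285706] [-1.09  0.28  0.71  1.5  -0.19  1.43 -0.52]
[-25.531, 3.058, 0.31, -0.004, -0.003, 0.192]
[-63.546, 3.527, 0.19, -0.004, -0.002, 0.384]
```

>>> carry_out --steps '[[[-1.5,0.1,0,0,0,0.01],[-4,0.3,0,0,0,0.03],[-8,0.5,0,0,0,0.05],[-12,0.7,0,0,0,0.08],[-16,0.9,0,0,0,0.1],[-20,1.2,0,0,0,0.12],[-24,1.4,0,0,0,0.15],[-28,1.6,0,0,0,0.17],[-32,1.8,0,0,0,0.2],[-36,2,0,0,0,0.22],[-40,2.2,0,0,0,0.25],[-44,2.5,0,0,0,0.27],[-48,2.7,0,0,0,0.3],[-52,2.9,0,0,0,0.32],[-56,3.1,0,0,0,0.34],[-59.5,3.3,0,0,0,0.36],[-62,3.5,0,0,0,0.38],[-63.5,3.5,0,0,0,0.384],[-63.5,3.5,0,0,0,0.384],[-63.5,3.5,0,0,0,0.384]]]'

```text
time: 23.88
ee_pos: [0.4788, -0.3777, 0.2693]
eef_rot: [0.867, 0.499, -0.003, -0.003]
ft_force: [1.2, 0.7, -1.8]
width: 0.0291
grip_force: 25.0
```

```bash
python3 - <<'E'
from h import *
s=r.read_state(); print(s['ee_pos'],s['ft_force'],s['joint_positions'].round(2))
show((SP[0]+[0,0,.157],down(60)))
E
```

```text
[ 0.47880611 -0.37768791  0.26926787] [ 1.19876322  0.74301825 -1.80732914] [-0.18  0.43  1.06  1.47 -0.37  1.47  0.35]
[0.224, 0.319, 11.224, -0.009, 0.002, -0.003]
```

>>> carry_out --steps '[[[0.2,0.3,3,0,0,0],[0.2,0.3,6,0,0,0],[0.2,0.3,8.5,0,0,0],[0.2,0.3,10,0,0,0],[0.2,0.3,11,0,0,0],[0.2,0.3,11.3,0,0,0],[0.2,0.3,11.5,0,0,0],[0.2,0.3,11.5,0,0,0]]]'

```text
time: 24.55
ee_pos: [0.4839, -0.3764, 0.1568]
eef_rot: [0.866, 0.5, -0.002, -0.002]
ft_force: [-1.0, -0.4, -1.5]
width: 0.029
grip_force: 25.0
```

>>> carry_out --steps '[[[0,0,0.1,0,0,0],[0,0,0.1,0,0,0],[0,0,0.1,0,0,0]]]'

```text
time: 24.8
ee_pos: [0.4838, -0.3768, 0.156]
eef_rot: [0.866, 0.5, -0.002, -0.002]
ft_force: [0.2, -0.1, -2.3]
width: 0.0292
grip_force: 25.0
```

>>> carry_out --steps '[[[0,0,0.1,0,0,0],[0,0,0.2,0,0,0],[0,0,0.2,0,0,0],[0,0,0.2,0,0,0]]]'

```text
time: 25.13
ee_pos: [0.4835, -0.3766, 0.1533]
eef_rot: [0.866, 0.5, -0.002, -0.002]
ft_force: [-0.7, -0.0, -2.2]
width: 0.0291
grip_force: 25.0
```

>>> carry_out --steps '[[[0,0,0.1,0,0,0],[0,0,0.15,0,0,0],[0,0,0.15,0,0,0]]]'

```text
time: 25.38
ee_pos: [0.4838, -0.377, 0.1527]
eef_rot: [0.866, 0.5, -0.002, -0.001]
ft_force: [-0.7, 0.7, 5.1]
width: 0.0293
grip_force: 25.0
```

Contact at TCP z = 0.1527. Release and rise.

>>> carry_out --steps '[[[0,0,0,0,0,0],[0,0,0,0,0,0],[0,0,0,0,0,0],[0,0,0,0,0,0]]]' --hand 0.1

```text
time: 25.72
ee_pos: [0.4835, -0.3765, 0.1518]
eef_rot: [0.866, 0.5, -0.002, -0.002]
ft_force: [-0.4, -0.3, 0.3]
width: 0.0385
grip_force: 0.0
```

>>> carry_out --steps '[[[0,0,-1.5,0,0,0],[0,0,-4,0,0,0],[0,0,-8,0,0,0],[0,0,-10,0,0,0],[0,0,-10,0,0,0]]]'

```text
time: 26.13
ee_pos: [0.4852, -0.3783, 0.2566]
eef_rot: [0.866, 0.5, -0.001, 0.001]
ft_force: [1.0, -0.1, -0.1]
width: 0.0393
grip_force: 0.0
```

```bash
python3 - <<'E'
from h import *
s=r.read_state(); print(s['ee_pos'],s['width'])
show((BT[1]+[0,0,.24],down(82)))
g=cv2.cvtColor(r.camera('side'),cv2.COLOR_RGB2GRAY); cv2.imwrite('pics/sd.png',r.camera('side')[:,:,::-1]); print(proj('side',[SP[0]+[0,0,.17],SP[0]+[0,0,.09]]))
E
```

```text
[ 0.48517786 -0.37832345  0.25656866] 0.0392759341860539
[61.83, -36.7, 1.496, 0.0, 0.002, -0.384]
[[300.29821566 135.02567755]
 [300.13135347 155.46417152]]
```

>>> carry_out --steps '[[[61.8,-36.7,1,0,0,-0.384],[61.8,-36.7,1,0,0,-0.384],[61.8,-36.7,1,0,0,-0.384],[61.8,-36.7,1,0,0,-0.384],[61.8,-36.7,1,0,0,-0.384],[61.8,-36.7,1,0,0,-0.384],[61.8,-36.7,1,0,0,-0.384],[61.8,-36.7,1,0,0,-0.384],[61.8,-36.7,1,0,0,-0.384],[61.8,-36.7,1,0,0,-0.384],[61.8,-36.7,1,0,0,-0.384],[61.8,-36.7,1,0,0,-0.384],[61.8,-36.7,1,0,0,-0.384],[61.8,-36.7,1,0,0,-0.384],[61.8,-36.7,1,0,0,-0.384],[61.8,-36.7,1,0,0,-0.384],[61.8,-36.7,1,0,0,-0.384],[61.8,-36.7,1,0,0,-0.384],[61.8,-36.7,1,0,0,-0.384],[61.8,-36.7,1,0,0,-0.384]]]'

```text
time: 27.9
ee_pos: [0.4747, 0.342, 0.2411]
eef_rot: [0.754, 0.657, -0.003, -0.002]
ft_force: [-0.3, -0.8, 0.0]
width: 0.0397
grip_force: 0.0
```

>>> carry_out --steps '[[[0,0,0,0,0,0],[0,0,0,0,0,0]]]'

```text
time: 28.07
ee_pos: [0.4757, 0.3405, 0.2426]
eef_rot: [0.755, 0.655, -0.002, -0.002]
ft_force: [0.7, -0.2, -0.3]
width: 0.0389
grip_force: 0.0
```

```bash
python3 - <<'E'
from h import *
s=r.read_state(); print(s['ee_pos'])
show((BT[1]+[0,0,.0715],down(82)))
# dark cap refine in wrist view
c=cam('wrist'); im=cv2.cvtColor(r.camera('wrist'),cv2.COLOR_RGB2GRAY)
for B in BT[1:]:
    x,y=proj('wrist',[B+[0,0,.09]],c)[0].astype(int); print(x,y)
    a,b=max(y-35,0),max(x-35,0); w=im[a:y+35,b:x+35]; n,l,st,ce=cv2.connectedComponentsWithStats((w<80).astype(np.uint8))
    print([(st[i].tolist(),(ce[i]+[b,a]).round(1).tolist(),unproj('wrist',[ce[i]+[b,a]],.09,c).round(4).tolist()) for i in range(1,n) if st[i,4]>250])
E
```

```text
[0.47572067 0.34045849 0.24259369]
[0.028, 0.209, 17.108, -0.006, -0.0, -0.002]
276 194
[]
279 263
[([22, 15, 27, 20, 441], [279.1, 253.9], [[0.4711, 0.2818, 0.09]])]
```

>>> carry_out --steps '[[[0,0.2,4,0,0,0],[0,0.2,8,0,0,0],[0,0.2,11.5,0,0,0],[0,0.2,14,0,0,0],[0,0.2,15.5,0,0,0],[0,0.2,16.6,0,0,0],[0,0.2,17,0,0,0],[0,0.2,17.1,0,0,0],[0,0.2,17.1,0,0,0]]]'

```text
time: 28.87
ee_pos: [0.4769, 0.3421, 0.0727]
eef_rot: [0.755, 0.656, -0.001, -0.002]
ft_force: [-0.2, -0.2, -0.4]
width: 0.0392
grip_force: 0.0
```

>>> carry_out --steps '[[[0,0,0,0,0,0],[0,0,0,0,0,0],[0,0,0,0,0,0],[0,0,0,0,0,0],[0,0,0,0,0,0],[0,0,0,0,0,0]]]' --hand 1

```text
time: 29.37
ee_pos: [0.4767, 0.3425, 0.0727]
eef_rot: [0.755, 0.656, -0.001, -0.003]
ft_force: [-1.9, 0.1, 7.1]
width: 0.029
grip_force: 25.0
```

>>> carry_out --steps '[[[0,0,-2,0,0,0],[0,0,-4,0,0,0],[0,0,-7,0,0,0],[0,0,-10,0,0,0],[0,0,-13,0,0,0],[0,0,-16,0,0,0],[0,0,-19,0,0,0],[0,0,-20,0,0,0],[0,0,-20,0,0,0]]]'

```text
time: 30.12
ee_pos: [0.4785, 0.3422, 0.2742]
eef_rot: [0.755, 0.656, 0.0, -0.002]
ft_force: [1.4, 0.4, -2.4]
width: 0.0292
grip_force: 25.0
```

```bash
python3 - <<'E'
from h import *
s=r.read_state(); print(s['ee_pos'],s['ft_force'])
a=rel(SP[1]+[0,0,.27],down(60)); f=np.r_[.03,.08,.14,.2,.26,.32,.38,.44,.5,.56,.62,.68,.74,.8,.86,.91,.96,1]
print((a*f[:,None]).round(2).tolist())
E
```

```text
[0.47854878 0.34219314 0.27423473] [ 1.3755479   0.40482283 -2.35285889]
[[-1.91, 0.4, 0.0, -0.0, -0.0, 0.01], [-5.1, 1.07, 0.01, -0.0, -0.0, 0.03], [-8.93, 1.87, 0.02, -0.0, -0.0, 0.05], [-12.75, 2.67, 0.03, -0.0, -0.0, 0.08], [-16.58, 3.47, 0.03, -0.0, -0.0, 0.1], [-20.41, 4.27, 0.04, -0.0, -0.0, 0.12], [-24.23, 5.07, 0.05, -0.0, -0.0, 0.15], [-28.06, 5.87, 0.06, -0.0, -0.0, 0.17], [-31.89, 6.67, 0.07, -0.0, -0.0, 0.19], [-35.71, 7.47, 0.07, -0.0, -0.0, 0.21], [-39.54, 8.27, 0.08, -0.0, -0.0, 0.24], [-43.37, 9.07, 0.09, -0.0, -0.0, 0.26], [-47.19, 9.87, 0.1, -0.0, -0.0, 0.28], [-51.02, 10.67, 0.1, -0.0, -0.0, 0.31], [-54.84, 11.47, 0.11, -0.0, -0.0, 0.33], [-58.03, 12.14, 0.12, -0.0, -0.0, 0.35], [-61.22, 12.81, 0.13, -0.0, -0.0, 0.37], [-63.77, 13.34, 0.13, -0.0, -0.0, 0.38]]
```

>>> carry_out --steps '[[[-1.9,0.4,0,0,0,0.01],[-5.1,1.1,0,0,0,0.03],[-8.9,1.9,0,0,0,0.05],[-12.8,2.7,0,0,0,0.08],[-16.6,3.5,0,0,0,0.1],[-20.4,4.3,0,0,0,0.12],[-24.2,5.1,0,0,0,0.15],[-28,5.9,0,0,0,0.17],[-31.9,6.7,0,0,0,0.19],[-35.7,7.5,0,0,0,0.21],[-39.5,8.3,0,0,0,0.24],[-43.4,9.1,0,0,0,0.26],[-47.2,9.9,0,0,0,0.28],[-51,10.7,0,0,0,0.31],[-54.8,11.5,0,0,0,0.33],[-58,12.1,0,0,0,0.35],[-61.2,12.8,0,0,0,0.37],[-63.8,13.3,0,0,0,0.384],[-63.8,13.3,0,0,0,0.384],[-63.8,13.3,0,0,0,0.384]]]'

```text
time: 31.78
ee_pos: [0.5188, -0.3104, 0.2685]
eef_rot: [0.867, 0.498, -0.004, -0.003]
ft_force: [0.2, -0.3, -1.6]
width: 0.0292
grip_force: 25.0
```

```bash
python3 - <<'E'
from h import *
s=r.read_state(); print(s['ee_pos'])
show((SP[1]+[0,0,.157],down(60)),(SP[1]+[0,0,.153],down(60)))
E
```

```text
[ 0.51875008 -0.3103568   0.26845768]
[0.404, 0.225, 11.143, -0.008, 0.004, -0.004]
[0.405, 0.228, 11.543, -0.008, 0.004, -0.004]
```

>>> carry_out --steps '[[[0.4,0.2,3,0,0,0],[0.4,0.2,6,0,0,0],[0.4,0.2,8.5,0,0,0],[0.4,0.2,10,0,0,0],[0.4,0.2,11,0,0,0],[0.4,0.2,11.3,0,0,0],[0.4,0.2,11.5,0,0,0],[0.4,0.2,11.6,0,0,0],[0.4,0.2,11.6,0,0,0]]]'

```text
time: 32.53
ee_pos: [0.5238, -0.3061, 0.1554]
eef_rot: [0.866, 0.5, -0.002, -0.002]
ft_force: [-0.2, -0.9, -1.6]
width: 0.029
grip_force: 25.0
```

>>> carry_out --steps '[[[0,0,0.1,0,0,0],[0,0,0.2,0,0,0],[0,0,0.2,0,0,0],[0,0,0.2,0,0,0]]]'

```text
time: 32.87
ee_pos: [0.5235, -0.306, 0.1528]
eef_rot: [0.866, 0.5, -0.002, -0.002]
ft_force: [0.2, -0.2, -1.3]
width: 0.0292
grip_force: 25.0
```

>>> carry_out --steps '[[[0,0,0.1,0,0,0],[0,0,0.1,0,0,0],[0,0,0.1,0,0,0]]]'

```text
time: 33.12
ee_pos: [0.5235, -0.3063, 0.1528]
eef_rot: [0.866, 0.5, -0.002, -0.002]
ft_force: [-2.6, 2.9, 7.9]
width: 0.0294
grip_force: 25.0
```

>>> carry_out --steps '[[[0,0,0,0,0,0],[0,0,0,0,0,0],[0,0,0,0,0,0],[0,0,0,0,0,0]]]' --hand 0.1

```text
time: 33.45
ee_pos: [0.5235, -0.306, 0.1517]
eef_rot: [0.866, 0.5, -0.002, -0.002]
ft_force: [0.8, -1.0, 0.6]
width: 0.0382
grip_force: 0.0
```

>>> carry_out --steps '[[[0,0,-1.5,0,0,0],[0,0,-4,0,0,0],[0,0,-8,0,0,0],[0,0,-10,0,0,0],[0,0,-10,0,0,0]]]'

```text
time: 33.87
ee_pos: [0.5253, -0.3076, 0.2564]
eef_rot: [0.866, 0.5, -0.0, 0.001]
ft_force: [-0.4, -0.3, 0.4]
width: 0.0392
grip_force: 0.0
```

```bash
python3 - <<'E'
from h import *
s=r.read_state(); print(s['ee_pos'],s['width'])
show((BT[2]+[0,0,.24],down(82)))
E
```

```text
[ 0.52532341 -0.30758189  0.25642489] 0.039169411874940975
[47.432, -33.823, 1.555, 0.001, 0.001, -0.384]
```

>>> carry_out --steps '[[[47.4,-33.8,1,0,0,-0.384],[47.4,-33.8,1,0,0,-0.384],[47.4,-33.8,1,0,0,-0.384],[47.4,-33.8,1,0,0,-0.384],[47.4,-33.8,1,0,0,-0.384],[47.4,-33.8,1,0,0,-0.384],[47.4,-33.8,1,0,0,-0.384],[47.4,-33.8,1,0,0,-0.384],[47.4,-33.8,1,0,0,-0.384],[47.4,-33.8,1,0,0,-0.384],[47.4,-33.8,1,0,0,-0.384],[47.4,-33.8,1,0,0,-0.384],[47.4,-33.8,1,0,0,-0.384],[47.4,-33.8,1,0,0,-0.384],[47.4,-33.8,1,0,0,-0.384],[47.4,-33.8,1,0,0,-0.384],[47.4,-33.8,1,0,0,-0.384],[47.4,-33.8,1,0,0,-0.384],[47.4,-33.8,1,0,0,-0.384]]]'

```text
time: 35.45
ee_pos: [0.4687, 0.2721, 0.2428]
eef_rot: [0.755, 0.655, -0.002, -0.002]
ft_force: [0.8, 0.0, 0.3]
width: 0.0389
grip_force: 0.0
```

```bash
python3 - <<'E'
from h import *
s=r.read_state(); print(s['ee_pos'],s['joint_vel'].round(2))
show((BT[2]+[0,0,.0715],down(82)))
E
```

```text
[0.46872638 0.27206593 0.24283032] [-0. -0. -0. -0. -0.  0. -0.]
[0.027, 0.201, 17.132, -0.006, -0.001, -0.002]
```

>>> carry_out --steps '[[[0,0.2,4,0,0,0],[0,0.2,8,0,0,0],[0,0.2,11.5,0,0,0],[0,0.2,14,0,0,0],[0,0.2,15.5,0,0,0],[0,0.2,16.6,0,0,0],[0,0.2,17,0,0,0],[0,0.2,17.1,0,0,0],[0,0.2,17.1,0,0,0]]]'

```text
time: 36.2
ee_pos: [0.4699, 0.2734, 0.0726]
eef_rot: [0.755, 0.656, -0.001, -0.002]
ft_force: [0.0, 0.1, -0.0]
width: 0.0392
grip_force: 0.0
```

>>> carry_out --steps '[[[0,0,0,0,0,0],[0,0,0,0,0,0],[0,0,0,0,0,0],[0,0,0,0,0,0],[0,0,0,0,0,0],[0,0,0,0,0,0]]]' --hand 1

```text
time: 36.7
ee_pos: [0.4696, 0.2739, 0.0726]
eef_rot: [0.755, 0.656, -0.001, -0.003]
ft_force: [-1.6, -0.1, 6.5]
width: 0.0295
grip_force: 25.0
```

>>> carry_out --steps '[[[0,0,-2,0,0,0],[0,0,-4,0,0,0],[0,0,-7,0,0,0],[0,0,-10,0,0,0],[0,0,-13,0,0,0],[0,0,-16,0,0,0],[0,0,-19,0,0,0],[0,0,-20,0,0,0],[0,0,-20,0,0,0]]]'

```text
time: 37.45
ee_pos: [0.4715, 0.2736, 0.2741]
eef_rot: [0.755, 0.656, 0.0, -0.002]
ft_force: [0.2, 0.6, -0.8]
width: 0.0291
grip_force: 25.0
```

```bash
python3 - <<'E'
from h import *
s=r.read_state(); print(s['ee_pos'],s['ft_force'])
a=rel(SP[2]+[0,0,.27],down(60)); f=np.r_[.03,.09,.16,.23,.3,.37,.44,.51,.58,.65,.72,.79,.86,.92,.97,1]
print((a*f[:,None]).round(2)[:,[0,1,5]].tolist(),a)
E
```

```text
[0.47146538 0.27356067 0.27414511] [ 0.1521429   0.55998783 -0.78739795]
[[-1.48, 0.48, 0.01], [-4.45, 1.45, 0.03], [-7.91, 2.57, 0.06], [-11.38, 3.7, 0.09], [-14.84, 4.83, 0.12], [-18.3, 5.95, 0.14], [-21.77, 7.08, 0.17], [-25.23, 8.2, 0.2], [-28.69, 9.33, 0.22], [-32.15, 10.46, 0.25], [-35.62, 11.58, 0.28], [-39.08, 12.71, 0.3], [-42.54, 13.84, 0.33], [-45.51, 14.8, 0.35], [-47.98, 15.6, 0.37], [-49.47, 16.09, 0.38]] [-4.94676699e+01  1.60874070e+01  1.73689341e-01 -3.82815213e-03
 -3.20368883e-03  3.83736194e-01]
```

>>> carry_out --steps '[[[-1.5,0.5,0,0,0,0.01],[-4.5,1.5,0,0,0,0.03],[-7.9,2.6,0,0,0,0.06],[-11.4,3.7,0,0,0,0.09],[-14.8,4.8,0,0,0,0.12],[-18.3,6,0,0,0,0.14],[-21.8,7.1,0,0,0,0.17],[-25.2,8.2,0,0,0,0.2],[-28.7,9.3,0,0,0,0.22],[-32.2,10.5,0,0,0,0.25],[-35.6,11.6,0,0,0,0.28],[-39.1,12.7,0,0,0,0.3],[-42.5,13.8,0,0,0,0.33],[-45.5,14.8,0,0,0,0.35],[-48,15.6,0,0,0,0.37],[-49.5,16.1,0,0,0,0.384],[-49.5,16.1,0,0,0,0.384],[-49.5,16.1,0,0,0,0.384]]]'

```text
time: 38.95
ee_pos: [0.5595, -0.2408, 0.2686]
eef_rot: [0.867, 0.499, -0.004, -0.003]
ft_force: [-0.9, 0.9, -1.6]
width: 0.0294
grip_force: 25.0
```

```bash
python3 - <<'E'
from h import *
s=r.read_state(); print(s['ee_pos'])
show((SP[2]+[0,0,.157],down(60)),(SP[2]+[0,0,.153],down(60)))
E
```

```text
[ 0.55946247 -0.24083223  0.26856874]
[0.341, 0.187, 11.155, -0.008, 0.004, -0.003]
[0.343, 0.19, 11.555, -0.008, 0.004, -0.003]
```

>>> carry_out --steps '[[[0.3,0.2,3,0,0,0],[0.3,0.2,6,0,0,0],[0.3,0.2,8.5,0,0,0],[0.3,0.2,10,0,0,0],[0.3,0.2,11,0,0,0],[0.3,0.2,11.3,0,0,0],[0.3,0.2,11.5,0,0,0],[0.3,0.2,11.6,0,0,0],[0.3,0.2,11.6,0,0,0]]]'

```text
time: 39.7
ee_pos: [0.5639, -0.2378, 0.1553]
eef_rot: [0.866, 0.5, -0.002, -0.002]
ft_force: [-0.2, 0.1, -1.1]
width: 0.0294
grip_force: 25.0
```

>>> carry_out --steps '[[[0,0,0.1,0,0,0],[0,0,0.2,0,0,0],[0,0,0.25,0,0,0],[0,0,0.25,0,0,0]]]'

```text
time: 40.03
ee_pos: [0.5637, -0.238, 0.1527]
eef_rot: [0.866, 0.5, -0.002, -0.002]
ft_force: [0.1, 1.6, 3.1]
width: 0.0296
grip_force: 25.0
```

Contact. Release, rise, and clear out of the top camera's view for a final check.

>>> carry_out --steps '[[[0,0,0,0,0,0],[0,0,0,0,0,0],[0,0,0,0,0,0],[0,0,0,0,0,0]]]' --hand 0.1

```text
time: 40.37
ee_pos: [0.5635, -0.2378, 0.152]
eef_rot: [0.866, 0.5, -0.002, -0.002]
ft_force: [-0.0, -0.0, -0.6]
width: 0.0386
grip_force: 0.0
```

>>> carry_out --steps '[[[0,0,-1.5,0,0,0],[0,0,-4,0,0,0],[0,0,-8,0,0,0],[0,0,-12,0,0,0],[0,0,-12,0,0,0]]]'

```text
time: 40.78
ee_pos: [0.5661, -0.2398, 0.2795]
eef_rot: [0.866, 0.5, 0.001, 0.002]
ft_force: [0.3, -1.2, -0.0]
width: 0.0392
grip_force: 0.0
```

```bash
python3 - <<'E'
from h import *
show(([.45,.12,.33],down(75)),([.28,.5,.33],down(140)))
E
```

```text
[25.333, -28.041, -5.145, 0.004, 0.0, -0.262]
[49.721, -61.778, -5.265, 0.003, 0.002, -1.397]
```

>>> carry_out --steps '[[[25.3,-28,-5,0,0,-0.26],[25.3,-28,-5,0,0,-0.26],[25.3,-28,-5,0,0,-0.26],[25.3,-28,-5,0,0,-0.26],[25.3,-28,-5,0,0,-0.26],[25.3,-28,-5,0,0,-0.26],[25.3,-28,-5,0,0,-0.26],[25.3,-28,-5,0,0,-0.26],[25.3,-28,-5,0,0,-0.26],[49.7,-61.8,-5,0,0,-1.4],[49.7,-61.8,-5,0,0,-1.4],[49.7,-61.8,-5,0,0,-1.4],[49.7,-61.8,-5,0,0,-1.4],[49.7,-61.8,-5,0,0,-1.4],[49.7,-61.8,-5,0,0,-1.4],[49.7,-61.8,-5,0,0,-1.4],[49.7,-61.8,-5,0,0,-1.4],[49.7,-61.8,-5,0,0,-1.4],[49.7,-61.8,-5,0,0,-1.4],[49.7,-61.8,-5,0,0,-1.4]]]'

```text
time: 42.45
ee_pos: [0.272, 0.5074, 0.3228]
eef_rot: [0.335, 0.942, -0.001, -0.004]
ft_force: [-0.3, 0.3, -0.1]
width: 0.0393
grip_force: 0.0
```

```bash
python3 - <<'E'
from h import *
print(r.read_state()['ee_pos'])
t=r.camera('top')[90:290,230:480,::-1]; s=r.camera('side')[60:240,190:370,::-1]
t=cv2.resize(t,(450,360),interpolation=2); s=cv2.resize(s,(345,345),interpolation=2)
o=np.zeros((360,800,3),np.uint8); o[:,:450]=t; o[:345,455:]=s; cv2.imwrite('pics/final.png',o)
E
```

```text
[0.27197435 0.5073705  0.32279606]
```

View pics/final.png

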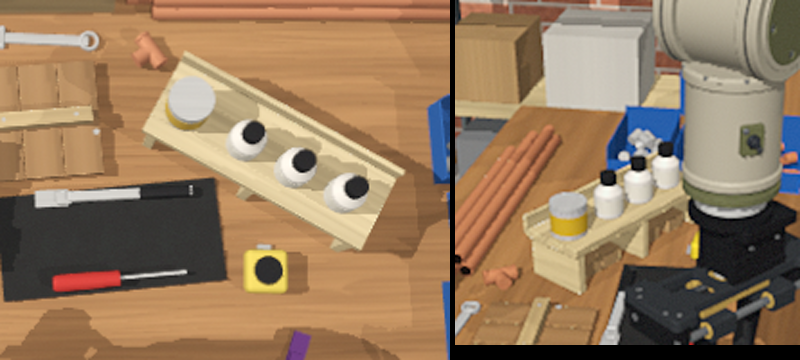

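The final picture shows the three bottles upright on the shelf and the lid flat on the bench. The bar has been knocked towards the mat's far edge, from blade (35,198) to end (197,187), so I'll measure it and put it back.

```bash
python3 - <<'E'
from h import *
np.set_printoptions(precision=4,suppress=True)
im=r.camera('top'); y0,x0=180,235; w=im[y0:215,x0:350]
lo=w.min(2); m=(lo>150).astype(np.uint8); n,l,st,ce=cv2.connectedComponentsWithStats(m)
for i in range(1,n):
    if st[i,4]>60:
        print(st[i]+[x0,y0,0,0,0],ce[i]+[x0,y0])
        pts=np.argwhere(l==i)[:,::-1]+[x0,y0]; P=unproj('top',pts,.012)[:,:2]
        (cx,cy),(a,b),ang=cv2.minAreaRect((P*1000).astype(np.float32)); print('rect mm',cx,cy,a,b,ang)
        box=cv2.boxPoints(((cx,cy),(a,b),ang)); print(box)
mt=unproj('top',np.array([[0,197],[215,180],[227,282],[3,299]])/1.8+[230,90],.004); print(mt[:,:2])
E
```

```text
[249 195  59  10 388] [274.1237 198.5412]
rect mm 501.58221435546875 -11.617233276367188 159.30392456054688 25.035226821899414 89.27800750732422
[[488.0619 -91.1051]
 [513.0952 -91.4206]
 [515.1025  67.8707]
 [490.0693  68.1861]]
[[ 0.5048  0.1206]
 [ 0.5273 -0.2109]
 [ 0.3695 -0.2228]
 [ 0.3492  0.1162]]
```

```bash
python3 - <<'E'
from h import *
show(([.45,.25,.30],down(110)),([.5025,-.042,.16],down(89.3)))
E
```

```text
[-29.362, -8.325, 2.301, -0.005, -0.003, 0.528]
[-52.131, -27.368, 16.271, -0.005, -0.002, 0.889]
```

>>> carry_out --steps '[[[-29.4,-8.3,2.3,0,0,0.53],[-29.4,-8.3,2.3,0,0,0.53],[-29.4,-8.3,2.3,0,0,0.53],[-29.4,-8.3,2.3,0,0,0.53],[-29.4,-8.3,2.3,0,0,0.53],[-29.4,-8.3,2.3,0,0,0.53],[-29.4,-8.3,2.3,0,0,0.53],[-52.1,-27.4,16.2,0,0,0.89],[-52.1,-27.4,16.2,0,0,0.89],[-52.1,-27.4,16.2,0,0,0.89],[-52.1,-27.4,16.2,0,0,0.89],[-52.1,-27.4,16.2,0,0,0.89],[-52.1,-27.4,16.2,0,0,0.89],[-52.1,-27.4,16.2,0,0,0.89],[-52.1,-27.4,16.2,0,0,0.89],[-52.1,-27.4,16.2,0,0,0.89],[-52.1,-27.4,16.2,0,0,0.89],[-52.1,-27.4,16.2,0,0,0.89],[-52.1,-27.4,16.2,0,0,0.89]]]' --hand 0.35 --squeeze 50

```text
time: 44.18
ee_pos: [0.5019, -0.0416, 0.1612]
eef_rot: [0.712, 0.702, -0.001, -0.003]
ft_force: [-0.1, 0.4, 0.3]
width: 0.0282
grip_force: 0.0
```

```bash
python3 - <<'E'
from h import *
np.set_printoptions(precision=4,suppress=True)
s=r.read_state(); print(s['ee_pos'],s['width'])
c=cam('wrist'); im=r.camera('wrist'); cv2.imwrite('pics/w9.png',im[:,:,::-1])
p=proj('wrist',[[.5025,y,.02] for y in(.06,.02,0.,-.02)],c); print(p)
for u,v in p[1:]:
    row=im[int(v),180:380].min(1); k=np.where(row>150)[0]+180; print(int(v),k.min() if len(k) else None,k.max() if len(k) else None,len(k), unproj('wrist',[[k.mean(),v]],.02,c) if len(k) else '')
show(([.5025,-.042,.16],down(89.3)),([.5025,-.042,.0085],down(89.3)))
E
```

```text
[ 0.5019 -0.0416  0.1612] 0.02821898653617639
[[274.1108  78.9026]
 [274.8004 128.0835]
 [275.1291 151.5259]
 [275.4476 174.2378]]
128 262 291 30 [[0.504 0.02  0.02 ]]
151 269 286 18 [[ 0.5046 -0.      0.02  ]]
174 270 287 18 [[ 0.5052 -0.02    0.02  ]]
[-0.082, 0.053, 0.122, -0.005, -0.002, -0.0]
[-0.117, 0.127, 15.271, -0.005, -0.002, -0.0]
```

>>> carry_out --steps '[[[0,0.25,4,0,0,-0.02],[0,0.25,8,0,0,-0.02],[0,0.25,11,0,0,-0.02],[0,0.25,13,0,0,-0.02],[0,0.25,14.5,0,0,-0.02],[0,0.25,15.2,0,0,-0.02],[0,0.25,15.2,0,0,-0.02],[0,0.25,15.2,0,0,-0.02]]]'

```text
time: 44.9
ee_pos: [0.504, -0.0415, 0.0094]
eef_rot: [0.705, 0.71, -0.001, -0.002]
ft_force: [0.7, -0.3, -0.4]
width: 0.0282
grip_force: 0.0
```

>>> carry_out --steps '[[[0,0,0,0,0,0],[0,0,0,0,0,0],[0,0,0,0,0,0],[0,0,0,0,0,0],[0,0,0,0,0,0]]]' --hand 1

```text
time: 45.32
ee_pos: [0.5043, -0.0419, 0.0096]
eef_rot: [0.705, 0.71, -0.001, -0.002]
ft_force: [-1.0, 0.7, 8.1]
width: 0.0154
grip_force: 49.9
```

Gripped. Lift 3 cm, shift 4 cm towards the robot, and lower.

>>> carry_out --steps '[[[0,0,-1.5,0,0,0],[0,0,-3,0,0,0],[0,-1.5,-3,0,0,0],[0,-3,-3,0,0,0],[0,-4,-3,0,0,0],[0,-4,-2,0,0,0],[0,-4,-1,0,0,0],[0,-4,-0.3,0,0,0],[0,-4,0,0,0,0],[0,-4,0,0,0,0],[0,-4,0,0,0,0]]]'

```text
time: 46.23
ee_pos: [0.4634, -0.0422, 0.009]
eef_rot: [0.705, 0.709, -0.002, -0.004]
ft_force: [-10.6, 1.8, 22.7]
width: 0.0151
grip_force: 50.1
```

>>> carry_out --steps '[[[0,0,0,0,0,0],[0,0,0,0,0,0],[0,0,0,0,0,0],[0,0,0,0,0,0]]]' --hand 0.2

```text
time: 46.57
ee_pos: [0.4638, -0.0427, 0.0085]
eef_rot: [0.705, 0.709, -0.002, -0.002]
ft_force: [0.0, 1.0, 0.1]
width: 0.0318
grip_force: 0.0
```

>>> carry_out --steps '[[[0,0,-3,0,0,0],[0,0,-7,0,0,0],[0,0,-11,0,0,0],[0,0,-15,0,0,0],[0,0,-19,0,0,0],[0,0,-23,0,0,0],[0,0,-23,0,0,0]]]'

```text
time: 47.15
ee_pos: [0.4681, -0.0428, 0.2456]
eef_rot: [0.705, 0.709, 0.003, -0.0]
ft_force: [0.9, 0.2, -0.4]
width: 0.0343
grip_force: 0.0
```

```bash
python3 - <<'E'
from h import *
show(([.40,.30,.3],down(110)),([.28,.5,.33],down(140)))
E
```

```text
[34.343, -6.59, -5.308, 0.005, -0.004, -0.343]
[54.424, -18.464, -8.264, 0.006, -0.003, -0.867]
```

>>> carry_out --steps '[[[34.3,-6.6,-5.3,0,0,-0.34],[34.3,-6.6,-5.3,0,0,-0.34],[34.3,-6.6,-5.3,0,0,-0.34],[34.3,-6.6,-5.3,0,0,-0.34],[34.3,-6.6,-5.3,0,0,-0.34],[34.3,-6.6,-5.3,0,0,-0.34],[34.3,-6.6,-5.3,0,0,-0.34],[34.3,-6.6,-5.3,0,0,-0.34],[54.4,-18.5,-8,0,0,-0.87],[54.4,-18.5,-8,0,0,-0.87],[54.4,-18.5,-8,0,0,-0.87],[54.4,-18.5,-8,0,0,-0.87],[54.4,-18.5,-8,0,0,-0.87],[54.4,-18.5,-8,0,0,-0.87],[54.4,-18.5,-8,0,0,-0.87],[54.4,-18.5,-8,0,0,-0.87],[54.4,-18.5,-8,0,0,-0.87]]]'

```text
time: 48.57
ee_pos: [0.2772, 0.5, 0.3199]
eef_rot: [0.34, 0.94, -0.001, -0.003]
ft_force: [-0.1, 0.4, 0.4]
width: 0.0346
grip_force: 0.0
```

```bash
python3 - <<'E'
from h import *
im=r.camera('top'); cv2.imwrite('pics/fin2.png',im[:,:,::-1])
y0,x0=185,235; w=im[y0:235,x0:350]; m=(w.min(2)>150).astype(np.uint8); n,l,st,ce=cv2.connectedComponentsWithStats(m)
for i in range(1,n):
    if st[i,4]>100:
        P=unproj('top',np.argwhere(l==i)[:,::-1]+[x0,y0],.012)[:,:2]; print(cv2.boxPoints(cv2.minAreaRect((P*1000).astype(np.float32))).round())
print(proj('top',SP+[0,0,.17]).round()); g=im.min(2)
for u,v in proj('top',SP+[0,0,.17]).astype(int): print(im[v-3:v+4,u-3:u+4].mean())
E
```

```text
[[447. -90.]
 [471. -90.]
 [473.  65.]
 [449.  66.]]
[[429. 195.]
 [401. 179.]
 [372. 163.]]
44.02040816326531
44.34013605442177
44.625850340136054
```

The bar is fully on the mat (axis x≈0.46 m) and the caps are where I placed them. I'll hand the job in.

```bash
python3 -c "
from bench import r
print(r.close_job())"
```

```text
the job is handed in; nothing more can be done
None
```

I pried the lid loose and laid it flat on the clear bench, stood all three delivered bottles upright on the shelf, put the pry bar back on the tool mat after it was knocked to the mat's edge, and handed in the job; its result wasn't reported back.

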